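# Change the milling cutter on the upright arbor

## Task

Please change the cutter on the upright arbor: lift off the black knurled collar and the steel spacer and park both side by side in the blue tray, then take the worn grey cutter out from beneath and lay it flat in the red regrind tray. Lower the gold-coated cutter from its wooden stand gently down the arbor until it sits on the shoulder (do not let it drop), then put the spacer back on it and the collar on top, all fully home. Let go of everything, and leave the black oiler standing where it is.

Things in the scene. Friction and masses are not known exactly. Their poses are not given: they have to be found in the camera images.
- arbor: Fixed block: dark base plate 100 x 100 x 16 mm, upright arbor at its centre. Origin: centre of the underside, z up. Flange 64 mm wide up to z = 23, column 36 mm wide up to the flat shoulder at z = 45; above it the 16 mm thick arbor up to z = 78, then a nose tapering to 6 mm at the top, z = 89. Rings (22 mm bores) slip on freely. Start, from the shoulder up: grey cutter, spacer, collar.
- collar: Loose black knurled collar, a ring 34 mm in outer diameter, 16 mm tall, bore 22 mm, 0.08 kg; on top of the stack on the arbor at the start. Origin: centre of its underside, z along its axis.
- spacer: Loose bright steel spacer ring, 46 mm in outer diameter, 14 mm tall, bore 22 mm, 0.12 kg; between the collar and the grey cutter at the start. Origin: centre of its underside, z along its axis.
- grey_cutter: Loose worn cutter: dark grey toothed disc with red paint dabs on three teeth, 60 mm in diameter over the teeth, 10 mm thick, bore 22 mm, 0.17 kg; lies lowest on the arbor, on the shoulder, at the start. Origin: centre of its underside, z along its axis.
- gold_cutter: Loose fresh cutter: gold-coated toothed disc of the same size (60 mm over the teeth, 10 mm thick, bore 22 mm, 0.17 kg); lies on the wooden stand at the start. Origin: centre of its underside, z along its axis.
- cutter_stand: Fixed turned wooden stand that carries the gold cutter: foot 72 mm in diameter up to z = 10 mm, narrowing by z = 15 mm to a column 40 to 36 mm in diameter that ends flat at z = 30 mm (the cutter's underside), with a 15 mm dowel up to z = 49 mm. Origin: centre of its underside, z up.
- blue_tray: Fixed shallow blue tray with a cork liner, 180 mm (its x) by 120 mm (its y); liner's top at z = 5 mm, rim 6 mm wide and 8 mm high. Side area for the collar and the spacer. Origin: centre of its underside, z up.
- red_tray: Fixed shallow red regrind tray with a cork liner, 150 mm (its x) by 120 mm (its y); liner's top at z = 5 mm, rim 6 mm wide and 8 mm high. Place for the grey cutter. Origin: centre of its underside, z up.
- oiler: Small pump oiler, black body 42 mm in diameter and 54 mm high with a thin spout up to 106 mm, standing behind the work. Bystander: leave it. Origin: centre of its underside.

How it is judged:
By the outcome, as a careful person would: the job done as asked, in the order asked, and still so for the second after the job is handed in, with the robot touching nothing.
It also fails if it takes over 144 s, if anything falls off the work surface, if the arm or the gripper's body presses on something with over 40 N, if the wrist force passes 120 N, or if a joint passes its speed limit or range.

## Robot

A 6-joint arm with a two-finger parallel gripper is mounted at the origin on a cart in front of the work surface, level with it; the furniture and walls round the work are solid. World frame = base frame: x ahead of the robot, y to its left, z up, the work surface at z = 0. Lengths are in m, angles in rad, forces in N, time in s.
With the tool pointing down it reaches from about 0.375 to 0.975 m from the base axis. Payload 3.8 kg.
Tool frame: the origin (TCP) lies midway between the tips of the shut fingers; the grasp point (between the pads) lies 19 mm behind it; x points along the fingers, z is the direction in which the jaws open and shut, and the axes are right-handed (so a half turn about x gives the same grasp; the last joint's range is limited). The gripper opens to 85 mm and grips with 20 to 120 N. Pads are 22 mm wide; open, the fingers measure 114 mm over their backs; the gripper's body (76 mm by 85 mm) begins 54 mm behind the grasp point. The pads swing forward as they close: fully open they stand 13 mm farther back than shut.
Start: joints at [1.229, 0.264, 1.604, -0, 1.274, -0.037], TCP at [0.203, 0.644, 0.231] pointing down, gripper open.
Joint ranges: [-2.63, 2.63], [-0.94, 2.18], [0.31, 2.57], [-1.31, 4.45], [0, 2.66], [-2.55, 2.55]. Speed limits (rad/s): [2.57, 2.57, 3.14, 3.14, 3.14, 3.14].

## Interface

Orientations are given as a rotation vector (axis times angle).
In Python, from workcell import * gives the robot as it stands. The module is installed in compiled form; this text tells all that it offers.
- The arm moves only by the tool carry_out, never from a script. Its arguments are lists of equal length, an entry for each row: "offset": the shift along the tool's x, y, z in cm, a list of three; "delta_rot": the turn, a rotation vector about the tool's x, y, z in degrees, a list of three. A call has exactly 5 rows; each row shifts and turns the commanded pose from where the row before left it, along the tool's axes as they then stand; what a row does not reach is not made up. A row lasts 1/12 s, in which the tool goes at most 41.7 mm and 7.16 degrees, less where a joint would pass 70% of its speed; a pose out of reach is approached as far as the arm can. A call is refused whole if a number of a shift passes 4.17 or a number of a turn 7.16, either way. A call with a gripper value outside its range is refused whole. "fingers" is the opening, from -1 (shut) to 1 (fully open), set as the call begins (left out, the last holds). The fingers move at their own pace and stop on an object; "newtons" is the grip in N (left out, the last holds). Time passes only in rows, so rows that do not move let the fingers close, or fill a call up. It gives the time, the measured TCP pose, the force and the opening at its end, in the units of the state.
- read_state(): the state, without advancing time (a new reading comes with each control period).
- read_camera(name): name is "side" or "top" or "wrist"; returns (picture, depth): 480x640x3 uint8, red, green, blue; 480x640 float32, m along the optical axis (not along the pixel's ray), 0 where there is no reading.
- get_calibration(name): a dict with "fx", "fy", "cx", "cy" (pixels), "R" (3x3) and "t" (3): a world point X has camera coordinates R X + t; the wrist camera has in their place "mount" (4x4, takes a point from camera to tool coordinates, whose origin is the TCP and whose axes are the tool frame's). Camera axes: x right, y down, z forward; pixel columns grow to the right and rows downward; lengths in m; the calibration is good to about 2 mm. A picture is of the moment at which its call begins: read the wrist's pose just before it. get_calibration takes no time and is no camera call.
- finish_job(): hands the job in, once; it reports no verdict.
The state is a dict: "time": time; "q": joint angles; "joint_vel": joint speeds; "joint_torque": joint torques, N m; "tool_pos": TCP position; "tcp_rot": TCP orientation; "wrist_force": force on the tool from outside, world axes, zero at the start; "torque": the same for the moment, N m; "width": opening from 0.0 (shut) to 1.0 (fully open).
Only numpy, scipy, OpenCV 4.12 (cv2) and the standard library are available. Lean on these libraries where they do the work, as an engineer would, in place of code of your own. Each camera call takes 0.05 s, during which the arm holds its last target. There are 200 camera calls.

## Working session

There is one attempt and no reset: what is moved stays moved. The work goes in short steps, Python scripts to look and compute and a tool call to move; the robot and the scene stay as the last step left them, time stands still between calls to the robot, and variables do not carry over. Pictures are saved under pics/ and viewed, about 12 in all and at most 16, crops included, and the job is handed in when it is done.

Besides the shell and the picture viewer there is one more tool, called after "Emit:" in YAML: its name, and indented under it one key for each argument. carry_out: Moves the arm, as the interface text tells. Its arguments: {"type":"object","properties":{"offset":{"type":"array"},"delta_rot":{"type":"array"},"fingers":{"type":"number"},"newtons":{"type":"number"}},"required":["offset","delta_rot"]}

```bash
mkdir -p pics; python3 - <<'E'
from workcell import *
import cv2,numpy as np
s=read_state();print({k:np.round(v,3) for k,v in s.items()})
for n in("side","top"):
    p,d=read_camera(n);cv2.imwrite(f"pics/{n}0.png",p[:,:,::-1]);np.savez(f"pics/{n}0.npz",p=p,d=d)
    print(n,get_calibration(n))
print(get_calibration("wrist"))
E
```

```text
{'time': np.float64(0.0), 'q': array([ 1.229,  0.265,  1.605,  0.   ,  1.274, -0.037]), 'joint_vel': array([-0.001, -0.   , -0.   ,  0.001, -0.   ,  0.001]), 'joint_torque': array([ 2.0000e-03, -5.1510e+01, -3.6732e+01,  0.0000e+00,  1.3000e-02,
        0.0000e+00]), 'tool_pos': array([0.202, 0.643, 0.23 ]), 'tcp_rot': array([-0.983,  1.34 ,  0.981]), 'wrist_force': array([0.528, 0.734, 0.904]), 'torque': array([-0.001, -0.036,  0.009]), 'width': np.float64(1.0)}
side {'fx': 554.1560984591439, 'fy': 554.1560984591439, 'cx': 320.96536214739245, 'cy': 243.20814900386486, 'R': array([[ 0.83294728, -0.55334321,  0.0031818 ],
       [-0.28871828, -0.43949843, -0.85057797],
       [ 0.47205994,  0.70756796, -0.52583932]]), 't': array([-0.47680192,  0.24000514,  0.87773603])}
top {'fx': 509.05874724306574, 'fy': 509.05874724306574, 'cx': 320.07388785730205, 'cy': 242.28993492076845, 'R': array([[-2.20019951e-02, -9.99752952e-01, -3.15386114e-03],
       [-9.82454513e-01,  2.22054637e-02, -1.85175722e-01],
       [ 1.85200008e-01, -9.75710235e-04, -9.82700364e-01]]), 't': array([0.04734594, 0.60166626, 1.19014733])}
{'fx': 384.6244214131622, 'fy': 384.6244214131622, 'cx': 315.6677946047442, 'cy': 241.2181235129591, 'mount': array([[ 1.49242657e-03, -3.23740208e-01,  9.46144836e-01,
        -1.42844937e-01],
       [ 2.34808091e-04, -9.46145750e-01, -3.23740891e-01,
         8.32362609e-02],
       [ 9.99998859e-01,  7.05321971e-04, -1.33603624e-03,
         1.06688046e-03],
       [ 0.00000000e+00,  0.00000000e+00,  0.00000000e+00,
         1.00000000e+00]])}
```

View pics/side0.png

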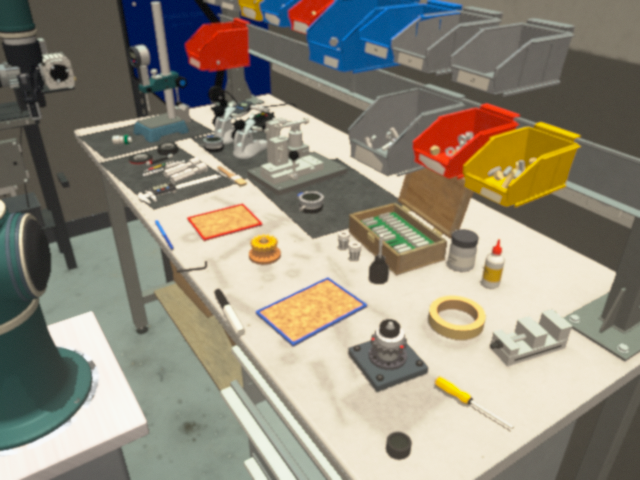

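View pics/top0.png

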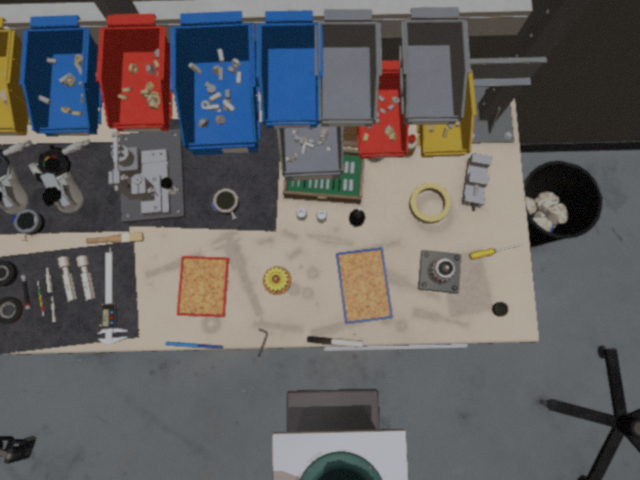

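Side view: arbor (388,345), blue tray (312,310), red tray (225,221), gold cutter (264,247) and oiler (379,268). In the top view: arbor (440,270), blue tray (365,285), red tray (203,286), gold (277,281) and oiler (357,217).

```bash
cat > h.py <<'E'
import numpy as np,cv2
from workcell import *
from scipy.spatial.transform import Rotation as Ro
def cam(n,s=None):
    c=get_calibration(n);K=np.array([[c['fx'],0,c['cx']],[0,c['fy'],c['cy']],[0,0,1]])
    if n!='wrist': return K,c['R'].T,-c['R'].T@c['t']
    T=c['mount'];A=Ro.from_rotvec(s['tcp_rot']).as_matrix()
    return K,A@T[:3,:3],A@T[:3,3]+s['tool_pos']
def ray(C,uv,z):
    K,R,o=C;uv=np.atleast_2d(uv).astype(float)
    d=(R@np.linalg.inv(K)@np.c_[uv,np.ones(len(uv))].T).T
    return o+d*((z-o[2])/d[:,2])[:,None]
def proj(C,X):
    K,R,o=C;p=(K@R.T@(np.atleast_2d(X)-o).T).T
    return p[:,:2]/p[:,2:]
E
python3 - <<'E'
from h import *
f=np.load('pics/top0.npz');p=f['p'];C=cam('top')
hsv=cv2.cvtColor(p,cv2.COLOR_RGB2HSV)
def rect(m,box,z,name):
    M=np.zeros_like(m);x0,y0,x1,y1=box;M[y0:y1,x0:x1]=m[y0:y1,x0:x1]
    cs,_=cv2.findContours(M,cv2.RETR_EXTERNAL,cv2.CHAIN_APPROX_NONE)
    c=max(cs,key=cv2.contourArea)[:,0]
    w=ray(C,c,z)[:,:2]
    print(name,cv2.minAreaRect((w*1000).astype(np.float32)),cv2.minEnclosingCircle((w*1000).astype(np.float32)),len(c))
H,S,V=[hsv[...,i] for i in range(3)]
rect(((H>100)&(H<130)&(S>90)).astype(np.uint8)*255,(325,240,400,330),.008,'blue')
rect((((H<5)|(H>172))&(S>120)).astype(np.uint8)*255,(165,245,240,330),.008,'red')
rect(((H>10)&(H<32)&(S>150)).astype(np.uint8)*255,(255,260,300,300),.035,'gold')
rect((V<110).astype(np.uint8)*255,(405,240,468,300),.016,'arbor')
rect((V<70).astype(np.uint8)*255,(340,200,372,230),.05,'oiler')
for uv,z in(((503,309),.02),((482,254),.01),((428,202),.02),((476,180),.03),((335,342),.01)):print(uv,ray(C,uv,z))
print(proj(C,[[.5,-.1,.0],[.2,.64,.23]]))
d=f['d'];print('depth',d[281,277],d[265,441],d[285,365])
cv2.imwrite('pics/z.png',cv2.resize(p[225:325,390:510,::-1],None,fx=6,fy=6,interpolation=cv2.INTER_CUBIC))
E
```

```text
blue ((578.4625854492188, -12.682489395141602), (8.985674858093262, 21.688934326171875), 43.873512268066406) ((575.223876953125, -15.796354293823242), 10.844568252563477) 21
red ((507.690673828125, 330.08099365234375), (117.5213851928711, 147.88941955566406), 86.48616027832031) ((507.6953430175781, 330.2397155761719), 92.31517028808594) 271
gold ((511.4682312011719, 143.38087463378906), (7.4754815101623535, 20.183685302734375), 14.786721229553223) ((514.753173828125, 144.24798583984375), 10.097678184509277) 18
arbor ((529.3947143554688, -261.8534851074219), (100.04434204101562, 99.54644775390625), 81.9781265258789) ((528.115478515625, -261.96710205078125), 67.49736022949219) 150
oiler ((664.3240356445312, -59.14726257324219), (34.774662017822266, 38.33356475830078), 88.11569213867188) ((664.3160400390625, -57.96498489379883), 20.132320404052734) 42
(503, 309) [[ 0.43246803 -0.41186649  0.02      ]]
(482, 254) [[ 0.57193449 -0.37461805  0.01      ]]
(428, 202) [[ 0.70799503 -0.244362    0.02      ]]
(476, 180) [[ 0.76057894 -0.36834491  0.03      ]]
(335, 342) [[0.36190723 0.00277906 0.01      ]]
[[374.16850869 285.23320387]
 [ 16.01405156 433.99759349]]
depth 1.2447144 1.2039945 1.2738563
```

View pics/z.png

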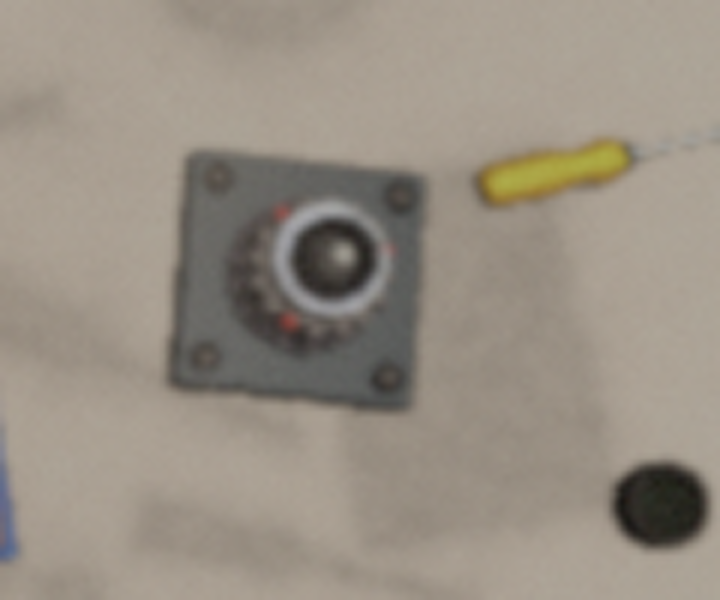

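Crop: base plate about (300,280) in the crop; the nose sits at about (335,255), with the spacer as a bright ring around the collar. The blue and gold masks failed, so I'm reworking them.

```bash
python3 - <<'E'
from h import *
f=np.load('pics/top0.npz');p=f['p'];C=cam('top')
hsv=cv2.cvtColor(p,cv2.COLOR_RGB2HSV);H,S,V=[hsv[...,i].astype(int) for i in range(3)]
print(hsv[281,270:290].tolist());print(hsv[285,334:350].tolist())
def rect(m,box,z,name):
    M=np.zeros(m.shape,np.uint8);x0,y0,x1,y1=box;M[y0:y1,x0:x1]=m[y0:y1,x0:x1]*255
    M=cv2.morphologyEx(M,cv2.MORPH_CLOSE,np.ones((3,3)))
    cs,_=cv2.findContours(M,cv2.RETR_EXTERNAL,cv2.CHAIN_APPROX_NONE)
    c=max(cs,key=cv2.contourArea)[:,0]
    w=(ray(C,c,z)[:,:2]*1000).astype(np.float32)
    print(name,cv2.minAreaRect(w),cv2.minEnclosingCircle(w))
rect(S>85,(328,240,402,330),.008,'blue')
rect(S>85,(165,245,240,330),.008,'red')
rect(S>110,(258,260,298,300),.035,'gold')
s=read_state();A=Ro.from_rotvec(s['tcp_rot']).as_matrix();print(A.round(3))
E
```

```text
[[25, 140, 166], [24, 146, 159], [20, 153, 148], [16, 151, 140], [15, 151, 125], [15, 134, 116], [16, 131, 105], [15, 139, 114], [15, 151, 132], [18, 152, 153], [22, 145, 163], [25, 137, 169], [26, 131, 166], [28, 125, 165], [30, 118, 169], [30, 119, 159], [25, 135, 138], [19, 147, 125], [15, 151, 137], [14, 148, 150]]
[[20, 32, 170], [18, 33, 172], [17, 34, 171], [18, 35, 170], [19, 32, 167], [13, 21, 147], [114, 39, 130], [116, 60, 135], [176, 30, 136], [14, 92, 161], [15, 108, 165], [15, 108, 167], [16, 106, 166], [15, 108, 168], [15, 105, 168], [16, 104, 169]]
blue ((501.5909423828125, -72.72389221191406), (175.67098999023438, 114.56428527832031), 6.1555023193359375) ((501.6077880859375, -73.10765075683594), 103.29824829101562)
red ((507.5854187011719, 330.8177490234375), (121.10060119628906, 150.20394897460938), 87.0523452758789) ((507.6964111328125, 330.2677917480469), 93.78851318359375)
gold ((514.8519897460938, 141.86758422851562), (64.16812133789062, 64.12330627441406), 88.72370147705078) ((514.4544067382812, 142.23460388183594), 33.416500091552734)
[[-0.001 -0.954  0.3  ]
 [-0.002  0.3    0.954]
 [-1.     0.    -0.002]]
```

Emit:
carry_out:
  offset:
    - [0,0,0]
    - [0,0,0]
    - [0,0,0]
    - [0,0,0]
    - [0,0,0]
  delta_rot:
    - [7.16,0,0]
    - [7.16,0,0]
    - [7.16,0,0]
    - [7.16,0,0]
    - [7.16,0,0]

```text
time: 0.52
tool_pos: [0.2024, 0.6435, 0.2304]
tcp_rot: [-0.498, 1.514, 0.496]
wrist_force: [0.1, 0.5, 0.2]
width: 0.999
```

Emit:
carry_out:
  offset:
    - [0,0,0]
    - [0,0,0]
    - [0,0,0]
    - [0,0,0]
    - [0,0,0]
  delta_rot:
    - [7.16,0,0]
    - [7.16,0,0]
    - [7.16,0,0]
    - [7.16,0,0]
    - [7.16,0,0]

```text
time: 0.93
tool_pos: [0.2024, 0.6435, 0.2305]
tcp_rot: [-0.009, 1.571, 0.007]
wrist_force: [0.5, 0.0, 1.3]
width: 0.997
```

```bash
python3 - <<'E'
from h import *
s=read_state();print(s['tool_pos'],s['q'],s['time']);A=Ro.from_rotvec(s['tcp_rot']).as_matrix();print(A.round(3))
G=np.array([[0,0,1],[0,1,0],[-1,0,0.]]);print('fix deg in tool',np.degrees(Ro.from_matrix(A.T@G).as_rotvec()))
E
```

```text
[0.20240593 0.64345456 0.23048295] [ 1.22911989e+00  2.64381880e-01  1.60487273e+00 -1.58024981e-05
  1.27369123e+00  1.21894765e+00] 0.9333
[[-0.    -0.01   1.   ]
 [-0.001  1.     0.01 ]
 [-1.    -0.001 -0.   ]]
fix deg in tool [ 0.58309181 -0.02553567  0.07321156]
```

Emit:
carry_out:
  offset:
    - [0,-2.09,2.18]
    - [0,-2.09,2.18]
    - [0,-2.09,2.18]
    - [0,-2.09,2.18]
    - [0,-2.09,2.18]
  delta_rot:
    - [0.58,0,0.07]
    - [0,0,0]
    - [0,0,0]
    - [0,0,0]
    - [0,0,0]

```text
time: 1.35
tool_pos: [0.3129, 0.539, 0.2305]
tcp_rot: [-0.005, 1.571, 0.005]
wrist_force: [0.3, 0.7, 0.4]
width: 0.998
```

Emit:
carry_out:
  offset:
    - [0,-2.09,2.18]
    - [0,-2.09,2.18]
    - [0,-2.09,2.18]
    - [0,-2.09,2.18]
    - [0,-2.09,2.18]
  delta_rot:
    - [0,0,0]
    - [0,0,0]
    - [0,0,0]
    - [0,0,0]
    - [0,0,0]

```text
time: 1.77
tool_pos: [0.4227, 0.4351, 0.2305]
tcp_rot: [-0.004, 1.571, 0.005]
wrist_force: [0.1, -0.4, -0.4]
width: 1.0
```

Emit:
carry_out:
  offset:
    - [0,-2.09,2.18]
    - [0,-2.09,2.18]
    - [0,-2.09,2.18]
    - [0,-2.09,2.18]
    - [0,-2.09,2.18]
  delta_rot:
    - [0,0,0]
    - [0,0,0]
    - [0,0,0]
    - [0,0,0]
    - [0,0,0]

```text
time: 2.18
tool_pos: [0.5323, 0.3313, 0.2303]
tcp_rot: [-0.004, 1.572, 0.005]
wrist_force: [-0.5, 0.0, 0.3]
width: 0.998
```

Emit:
carry_out:
  offset:
    - [0,-3.8,0]
    - [0,-3.8,0]
    - [0,-3.8,0]
    - [0,-3.8,0]
    - [0,-3.8,0]
  delta_rot:
    - [0,0,0]
    - [0,0,0]
    - [0,0,0]
    - [0,0,0]
    - [0,0,0]

```text
time: 2.6
tool_pos: [0.5323, 0.1409, 0.2301]
tcp_rot: [-0.004, 1.572, 0.006]
wrist_force: [0.2, -0.7, -0.3]
width: 1.003
```

Emit:
carry_out:
  offset:
    - [0,0,0]
    - [0,0,0]
    - [0,0,0]
    - [0,0,0]
    - [0,0,0]
  delta_rot:
    - [0,0,0]
    - [0,0,0]
    - [0,0,0]
    - [0,0,0]
    - [0,0,0]

```text
time: 3.02
tool_pos: [0.5328, 0.1439, 0.2305]
tcp_rot: [-0.005, 1.571, 0.007]
wrist_force: [-0.2, 0.4, -0.1]
width: 1.004
```

```bash
cat >> h.py <<'E'
def snap(tag):
    s=read_state();p,d=read_camera('wrist');np.savez(f'pics/{tag}.npz',p=p,d=d,pos=s['tool_pos'],rot=s['tcp_rot'])
    cv2.imwrite(f'pics/{tag}.png',p[:,:,::-1]);print(s['tool_pos'].round(4),s['tcp_rot'].round(4),s['time']);return p,d,cam('wrist',s)
def load(tag):
    f=np.load(f'pics/{tag}.npz');return f['p'],f['d'],cam('wrist',dict(tool_pos=f['pos'],tcp_rot=f['rot']))
E
python3 - <<'E'
from h import *
p,d,C=snap('w_gold')
print(proj(C,[[.5148,.142,.04]]))
E
```

```text
[0.5328 0.1439 0.2305] [-0.0051  1.5711  0.0074] 3.0167
[[295.0558237  211.46755511]]
```

View pics/w_gold.png

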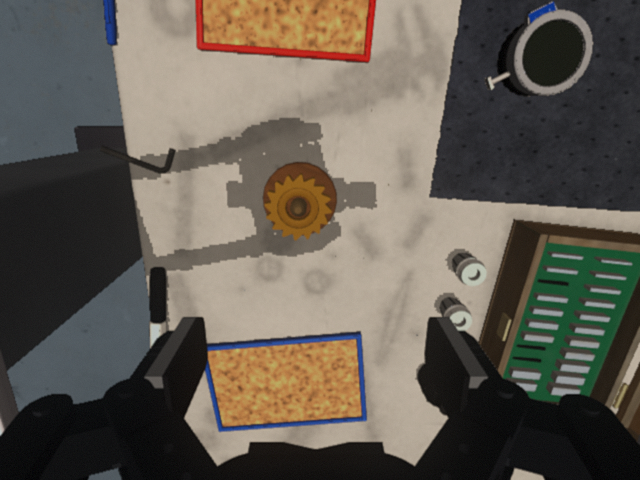

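Wrist view: gold cutter centre (299,206), about 4 mm from the top camera's prediction (295,211); blue tray (290,380), red tray (285,25). On to the arbor.

Emit:
carry_out:
  offset:
    - [0,-4.06,0]
    - [0,-4.06,0]
    - [0,-4.06,0]
    - [0,-4.06,0]
    - [0,-4.06,0]
  delta_rot:
    - [0.4,0,0]
    - [0,0,0]
    - [0,0,0]
    - [0,0,0]
    - [0,0,0]

```text
time: 3.48
tool_pos: [0.5331, -0.0608, 0.2306]
tcp_rot: [-0.0, 1.57, 0.002]
wrist_force: [0.0, 0.5, -0.8]
width: 0.998
```

Emit:
carry_out:
  offset:
    - [0,-4.06,0]
    - [0,-4.06,0]
    - [0,-4.06,0]
    - [0,-4.06,0]
    - [0,-4.06,0]
  delta_rot:
    - [0,0,0]
    - [0,0,0]
    - [0,0,0]
    - [0,0,0]
    - [0,0,0]

```text
time: 3.9
tool_pos: [0.5333, -0.2644, 0.2302]
tcp_rot: [0.0, 1.57, 0.002]
wrist_force: [0.7, 0.3, -1.0]
width: 0.999
```

Emit:
carry_out:
  offset:
    - [0,0,0]
    - [0,0,0]
    - [0,0,0]
    - [0,0,0]
    - [0,0,0]
  delta_rot:
    - [0,0,0]
    - [0,0,0]
    - [0,0,0]
    - [0,0,0]
    - [0,0,0]

```text
time: 4.32
tool_pos: [0.5332, -0.2615, 0.2301]
tcp_rot: [0.0, 1.571, 0.003]
wrist_force: [0.1, 0.0, -0.3]
width: 0.999
```

```bash
python3 - <<'E'
from h import *
p,d,C=snap('w_arb')
print(proj(C,[[.5294,-.262,.089],[.5294,-.262,.016]]))
g=p[100:340,200:440];cv2.imwrite('pics/w_arbc.png',cv2.resize(g[:,:,::-1],None,fx=2.5,fy=2.5,interpolation=cv2.INTER_CUBIC))
E
```

```text
[ 0.5332 -0.2615  0.2301] [0.     1.571  0.0026] 4.3167
[[310.19092999 225.88885429]
 [311.24052312 203.94455369]]
```

View pics/w_arbc.png

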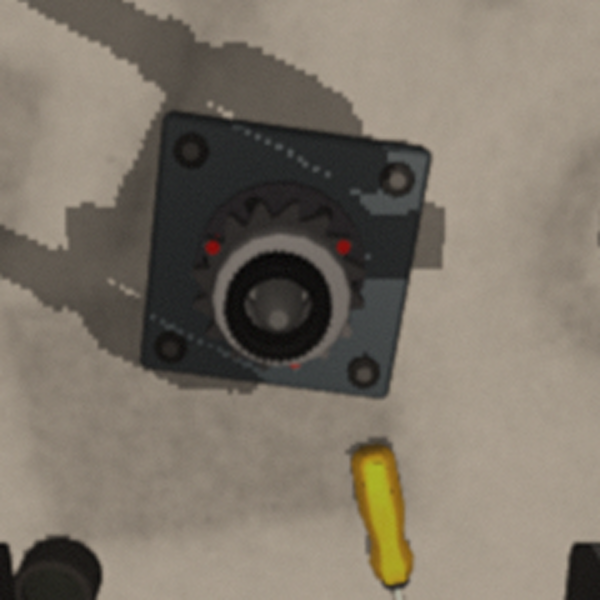

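Crop: nose tip (278,317), collar centre (277,307), spacer centre (282,300), base screws averaging (280,262). These agree within 1 mm with the top camera's arbor position.

```bash
python3 - <<'E'
from h import *
p,d,C=load('w_arb')
for n,uv,z in(('nose',(278,317),.089),('base',(280,262),.016),('collar',(277,307),.085),('spacer',(282,300),.069)):
    u=np.array(uv)/2.5+[200,100]-.3;print(n,ray(C,u,z).round(4))
p,d,C=load('w_gold')
hsv=cv2.cvtColor(p,cv2.COLOR_RGB2HSV)
print(hsv[206,255:345:4].tolist())
print(ray(C,(299,206),.04),ray(C,(299,207.5),.049))
u=lambda X:np.round(proj(C,X),1)
m=(((hsv[...,0]>14)&(hsv[...,0]<32)&(hsv[...,1]>190)&(hsv[...,2]>110))*255).astype(np.uint8)
m[:150]=0;m[260:]=0;m[:,:240]=0;m[:,350:]=0
cs=max(cv2.findContours(m,0,cv2.CHAIN_APPROX_NONE)[0],key=cv2.contourArea)[:,0]
print(cv2.minEnclosingCircle((ray(C,cs,.04)[:,:2]*1000).astype(np.float32)))
g=p[150:260,240:350];cv2.imwrite('pics/gz.png',cv2.resize(g[:,:,::-1],None,fx=4,fy=4))
E
```

```text
nose [[ 0.5299 -0.2625  0.089 ]]
base [[ 0.5298 -0.2625  0.016 ]]
collar [[ 0.5296 -0.2604  0.085 ]]
spacer [[ 0.531  -0.2627  0.069 ]]
[[18, 46, 112], [15, 46, 112], [14, 71, 93], [17, 201, 142], [17, 198, 142], [18, 198, 143], [16, 202, 129], [17, 206, 131], [13, 167, 87], [16, 138, 72], [16, 143, 82], [18, 142, 86], [17, 131, 64], [13, 173, 90], [16, 203, 117], [17, 204, 129], [17, 197, 133], [17, 198, 142], [17, 191, 103], [12, 160, 89], [12, 123, 85], [14, 49, 110], [17, 42, 108]]
[[0.51834709 0.14703381 0.04      ]] [[0.5187238  0.14788973 0.049     ]]
((517.072509765625, 145.7169952392578), 29.26540756225586)
```

Emit:
carry_out:
  offset:
    - [3.5,0,-0.35]
    - [3.5,0,0]
    - [3.5,0,0]
    - [3.0,0,0]
    - [1.5,0,0]
  delta_rot:
    - [0,0,0]
    - [0,0,0]
    - [0,0,0]
    - [0,0,0]
    - [0,0,0]
  fingers: 0.6

```text
time: 4.78
tool_pos: [0.5269, -0.2604, 0.0759]
tcp_rot: [0.003, 1.576, 0.004]
wrist_force: [0.5, 0.6, -0.2]
width: 0.8
```

Emit:
carry_out:
  offset:
    - [0.8,0,0]
    - [0,0,0]
    - [0,0,0]
    - [0,0,0]
    - [0,0,0]
  delta_rot:
    - [0,0,0]
    - [0,0,0]
    - [0,0,0]
    - [0,0,0]
    - [0,0,0]

```text
time: 5.2
tool_pos: [0.531, -0.2639, 0.0744]
tcp_rot: [-0.0, 1.567, -0.001]
wrist_force: [-0.3, -0.6, 0.6]
width: 0.801
```

Emit:
carry_out:
  offset:
    - [0,0,0]
    - [0,0,0]
    - [0,0,0]
    - [0,0,0]
    - [0,0,0]
  delta_rot:
    - [0,0,0]
    - [0,0,0]
    - [0,0,0]
    - [0,0,0]
    - [0,0,0]
  fingers: -1
  newtons: 30

```text
time: 5.62
tool_pos: [0.5299, -0.2635, 0.0732]
tcp_rot: [0.001, 1.57, -0.0]
wrist_force: [-0.9, 0.3, 6.1]
width: 0.372
```

Emit:
carry_out:
  offset:
    - [0,0,0]
    - [0,0,0]
    - [0,0,0]
    - [0,0,0]
    - [0,0,0]
  delta_rot:
    - [0,0,0]
    - [0,0,0]
    - [0,0,0]
    - [0,0,0]
    - [0,0,0]

```text
time: 6.03
tool_pos: [0.5299, -0.2635, 0.0731]
tcp_rot: [0.001, 1.57, -0.0]
wrist_force: [-0.8, -0.0, 6.3]
width: 0.372
```

Emit:
carry_out:
  offset:
    - [-0.5,0,0]
    - [-0.8,0,0]
    - [-1.2,0,0]
    - [-1.5,0,0]
    - [-1.0,0,0]
  delta_rot:
    - [0,0,0]
    - [0,0,0]
    - [0,0,0]
    - [0,0,0]
    - [0,0,0]

```text
time: 6.45
tool_pos: [0.53, -0.2635, 0.1242]
tcp_rot: [0.001, 1.569, -0.0]
wrist_force: [0.7, -0.6, -0.5]
width: 0.371
```

Emit:
carry_out:
  offset:
    - [0,3.73,-1.42]
    - [0,3.73,-1.42]
    - [0,3.73,-1.42]
    - [0,3.73,-1.42]
    - [0,3.73,-1.42]
  delta_rot:
    - [0,0,0]
    - [0,0,0]
    - [0,0,0]
    - [0,0,0]
    - [0,0,0]

```text
time: 6.87
tool_pos: [0.4579, -0.0754, 0.1232]
tcp_rot: [0.002, 1.57, -0.0]
wrist_force: [-0.3, -0.1, 0.2]
width: 0.368
```

Emit:
carry_out:
  offset:
    - [0,0,0]
    - [2,0,0]
    - [3,0,0]
    - [2,0,0]
    - [1,0,0]
  delta_rot:
    - [0,0,0]
    - [0,0,0]
    - [0,0,0]
    - [0,0,0]
    - [0,0,0]

```text
time: 7.28
tool_pos: [0.457, -0.0763, 0.0407]
tcp_rot: [0.002, 1.574, 0.001]
wrist_force: [-0.1, -0.2, 0.1]
width: 0.372
```

```bash
python3 - <<'E'
from h import *
p,d,C=snap('w_c1')
E
```

```text
[ 0.457  -0.0763  0.0407] [1.6000e-03 1.5737e+00 1.1000e-03] 7.2833
```

View pics/w_c1.png

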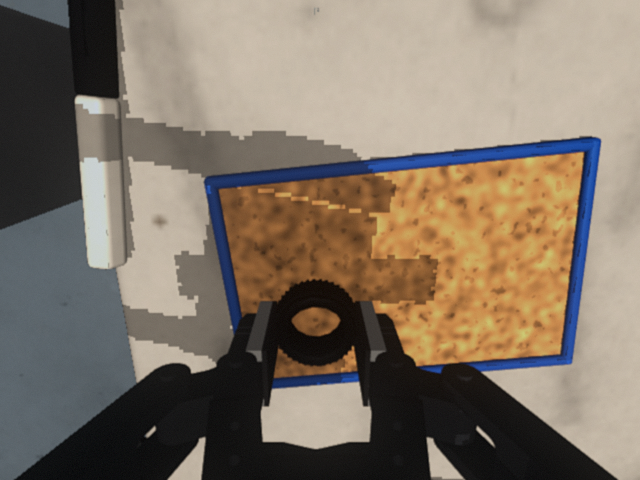

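The collar is held, bore centre about (315,322), over the tray's left part. Lowering.

Emit:
carry_out:
  offset:
    - [1.0,0,0]
    - [1.0,0,0]
    - [0.6,0,0]
    - [0.3,0,0]
    - [0,0,0]
  delta_rot:
    - [0,0,0]
    - [0,0,0]
    - [0,0,0]
    - [0,0,0]
    - [0,0,0]

```text
time: 7.75
tool_pos: [0.4582, -0.0765, 0.013]
tcp_rot: [0.002, 1.572, 0.0]
wrist_force: [-0.1, -0.4, -0.1]
width: 0.37
```

Emit:
carry_out:
  offset:
    - [0.1,0,0]
    - [0.1,0,0]
    - [0,0,0]
    - [0,0,0]
    - [0,0,0]
  delta_rot:
    - [0,0,0]
    - [0,0,0]
    - [0,0,0]
    - [0,0,0]
    - [0,0,0]

```text
time: 8.17
tool_pos: [0.4588, -0.0766, 0.0117]
tcp_rot: [0.001, 1.57, 0.0]
wrist_force: [0.3, -0.3, -0.9]
width: 0.367
```

Emit:
carry_out:
  offset:
    - [0.1,0,0]
    - [0.1,0,0]
    - [0,0,0]
    - [0,0,0]
    - [0,0,0]
  delta_rot:
    - [0,0,0]
    - [0,0,0]
    - [0,0,0]
    - [0,0,0]
    - [0,0,0]

```text
time: 8.58
tool_pos: [0.4585, -0.0765, 0.0094]
tcp_rot: [0.002, 1.571, 0.0]
wrist_force: [0.7, 0.4, -0.9]
width: 0.37
```

Emit:
carry_out:
  offset:
    - [0.05,0,0]
    - [0,0,0]
    - [0,0,0]
    - [0,0,0]
    - [0,0,0]
  delta_rot:
    - [0,0,0]
    - [0,0,0]
    - [0,0,0]
    - [0,0,0]
    - [0,0,0]

```text
time: 9.0
tool_pos: [0.4586, -0.0765, 0.0092]
tcp_rot: [0.002, 1.571, 0.0]
wrist_force: [-2.7, 1.0, 4.2]
width: 0.371
```

Emit:
carry_out:
  offset:
    - [0,0,0]
    - [0,0,0]
    - [0,0,0]
    - [0,0,0]
    - [0,0,0]
  delta_rot:
    - [0,0,0]
    - [0,0,0]
    - [0,0,0]
    - [0,0,0]
    - [0,0,0]
  fingers: 0.3

```text
time: 9.42
tool_pos: [0.4585, -0.0765, 0.0088]
tcp_rot: [0.002, 1.571, 0.0]
wrist_force: [-0.1, 1.2, 0.0]
width: 0.647
```

Emit:
carry_out:
  offset:
    - [-1,0,0]
    - [-2,0,0]
    - [-3,0,0]
    - [-3,0,0]
    - [-3,0,0]
  delta_rot:
    - [0,0,0]
    - [0,0,0]
    - [0,0,0]
    - [0,0,0]
    - [0,0,0]

```text
time: 9.83
tool_pos: [0.4581, -0.0766, 0.1306]
tcp_rot: [0.002, 1.571, 0.0]
wrist_force: [0.8, 0.1, -0.2]
width: 0.652
```

Emit:
carry_out:
  offset:
    - [0,-3.73,1.44]
    - [0,-3.73,1.44]
    - [0,-3.73,1.44]
    - [0,-3.73,1.44]
    - [0,-3.73,1.44]
  delta_rot:
    - [0,0,0]
    - [0,0,0]
    - [0,0,0]
    - [0,0,0]
    - [0,0,0]
  fingers: 1

```text
time: 10.25
tool_pos: [0.531, -0.265, 0.1298]
tcp_rot: [0.001, 1.57, 0.0]
wrist_force: [0.8, -0.2, -0.0]
width: 0.998
```

Emit:
carry_out:
  offset:
    - [0,0,0]
    - [0,0,0]
    - [1,0,0]
    - [2,0,0]
    - [1,0,0]
  delta_rot:
    - [0,0,0]
    - [0,0,0]
    - [0,0,0]
    - [0,0,0]
    - [0,0,0]

```text
time: 10.67
tool_pos: [0.5287, -0.261, 0.0866]
tcp_rot: [0.002, 1.573, 0.003]
wrist_force: [-0.9, 1.2, -1.3]
width: 1.001
```

```bash
python3 - <<'E'
from h import *
p,d,C=snap('w_s1')
print(proj(C,[[.5299,-.2625,.089],[.5299,-.2625,.069]]))
E
```

```text
[ 0.5287 -0.261   0.0866] [0.0019 1.5733 0.0027] 10.6667
[[317.53459291 326.24698164]
 [317.44780498 303.49636328]]
```

View pics/w_s1.png

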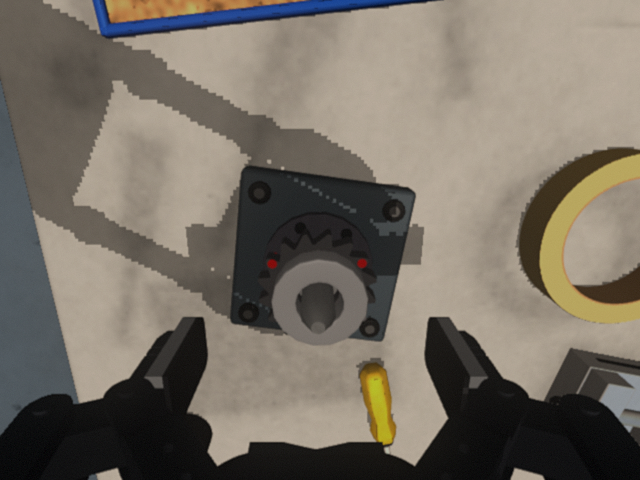

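Spacer top centre (319,298), nose tip (319,325) against a predicted (317.5,326): good. The screwdriver is clear of the fingers.

Emit:
carry_out:
  offset:
    - [1,0,0]
    - [1,0,0]
    - [0.5,0,0]
    - [0.3,0,0]
    - [0,0,0]
  delta_rot:
    - [0,0,0]
    - [0,0,0]
    - [0,0,0]
    - [0,0,0]
    - [0,0,0]

```text
time: 11.13
tool_pos: [0.5299, -0.2627, 0.0599]
tcp_rot: [0.002, 1.572, 0.001]
wrist_force: [0.3, -0.4, -0.2]
width: 0.995
```

Emit:
carry_out:
  offset:
    - [0,0,0]
    - [0,0,0]
    - [0,0,0]
    - [0,0,0]
    - [0,0,0]
  delta_rot:
    - [0,0,0]
    - [0,0,0]
    - [0,0,0]
    - [0,0,0]
    - [0,0,0]

```text
time: 11.55
tool_pos: [0.5306, -0.2634, 0.0611]
tcp_rot: [0.001, 1.57, -0.0]
wrist_force: [-0.5, -0.4, 0.6]
width: 0.999
```

Emit:
carry_out:
  offset:
    - [0.2,0.25,0]
    - [0,0,0]
    - [0,0,0]
    - [0,0,0]
    - [0,0,0]
  delta_rot:
    - [0,0,0]
    - [0,0,0]
    - [0,0,0]
    - [0,0,0]
    - [0,0,0]
  fingers: -1

```text
time: 11.97
tool_pos: [0.5305, -0.2606, 0.059]
tcp_rot: [0.002, 1.571, 0.0]
wrist_force: [-0.8, 1.1, 2.9]
width: 0.529
```

Emit:
carry_out:
  offset:
    - [0,0,0]
    - [0,0,0]
    - [0,0,0]
    - [0,0,0]
    - [0,0,0]
  delta_rot:
    - [0,0,0]
    - [0,0,0]
    - [0,0,0]
    - [0,0,0]
    - [0,0,0]

```text
time: 12.38
tool_pos: [0.5304, -0.2605, 0.059]
tcp_rot: [0.002, 1.571, 0.0]
wrist_force: [-1.8, 2.1, 5.9]
width: 0.525
```

Emit:
carry_out:
  offset:
    - [-0.3,0,0]
    - [-0.7,0,0]
    - [-1.5,0,0]
    - [-2,0,0]
    - [-2,0,0]
  delta_rot:
    - [0,0,0]
    - [0,0,0]
    - [0,0,0]
    - [0,0,0]
    - [0,0,0]

```text
time: 12.8
tool_pos: [0.5295, -0.2605, 0.1234]
tcp_rot: [0.002, 1.573, 0.001]
wrist_force: [1.0, -0.2, -1.1]
width: 0.524
```

Emit:
carry_out:
  offset:
    - [0,3.85,0.27]
    - [0,3.85,0.27]
    - [0,3.85,0.27]
    - [0,3.85,0.27]
    - [0,3.85,0.27]
  delta_rot:
    - [0,0,0]
    - [0,0,0]
    - [0,0,0]
    - [0,0,0]
    - [0,0,0]

```text
time: 13.22
tool_pos: [0.5438, -0.0669, 0.124]
tcp_rot: [0.002, 1.571, -0.0]
wrist_force: [0.7, -0.6, -1.6]
width: 0.526
```

Emit:
carry_out:
  offset:
    - [0,0,0]
    - [2,0,0]
    - [3,0,0]
    - [2,0,0]
    - [2,0,0]
  delta_rot:
    - [0,0,0]
    - [0,0,0]
    - [0,0,0]
    - [0,0,0]
    - [0,0,0]

```text
time: 13.63
tool_pos: [0.5435, -0.0683, 0.0327]
tcp_rot: [0.001, 1.572, 0.001]
wrist_force: [-0.6, -0.5, -1.0]
width: 0.529
```

Emit:
carry_out:
  offset:
    - [1,0,0]
    - [0.7,0,0]
    - [0.4,0,0]
    - [0,0,0]
    - [0,0,0]
  delta_rot:
    - [0,0,0]
    - [0,0,0]
    - [0,0,0]
    - [0,0,0]
    - [0,0,0]

```text
time: 14.05
tool_pos: [0.5449, -0.0684, 0.0138]
tcp_rot: [0.001, 1.569, -0.0]
wrist_force: [-0.1, 0.3, -2.3]
width: 0.526
```

Emit:
carry_out:
  offset:
    - [0.1,0,0]
    - [0.1,0,0]
    - [0,0,0]
    - [0,0,0]
    - [0,0,0]
  delta_rot:
    - [0,0,0]
    - [0,0,0]
    - [0,0,0]
    - [0,0,0]
    - [0,0,0]

```text
time: 14.47
tool_pos: [0.5442, -0.0681, 0.0113]
tcp_rot: [0.001, 1.57, 0.0]
wrist_force: [1.0, 1.1, -1.8]
width: 0.526
```

Emit:
carry_out:
  offset:
    - [0.1,0,0]
    - [0.05,0,0]
    - [0,0,0]
    - [0,0,0]
    - [0,0,0]
  delta_rot:
    - [0,0,0]
    - [0,0,0]
    - [0,0,0]
    - [0,0,0]
    - [0,0,0]

```text
time: 14.88
tool_pos: [0.544, -0.0681, 0.0094]
tcp_rot: [0.002, 1.571, 0.0]
wrist_force: [0.4, 0.2, -1.3]
width: 0.53
```

Emit:
carry_out:
  offset:
    - [0.08,0,0]
    - [0,0,0]
    - [0,0,0]
    - [0,0,0]
    - [0,0,0]
  delta_rot:
    - [0,0,0]
    - [0,0,0]
    - [0,0,0]
    - [0,0,0]
    - [0,0,0]

```text
time: 15.3
tool_pos: [0.5441, -0.0681, 0.009]
tcp_rot: [0.002, 1.571, 0.0]
wrist_force: [-1.8, 0.2, 4.6]
width: 0.527
```

Emit:
carry_out:
  offset:
    - [0,0,0]
    - [0,0,0]
    - [0,0,0]
    - [0,0,0]
    - [0,0,0]
  delta_rot:
    - [0,0,0]
    - [0,0,0]
    - [0,0,0]
    - [0,0,0]
    - [0,0,0]
  fingers: 0.45

```text
time: 15.72
tool_pos: [0.544, -0.0681, 0.0085]
tcp_rot: [0.002, 1.571, 0.0]
wrist_force: [0.5, -0.4, 0.4]
width: 0.721
```

Emit:
carry_out:
  offset:
    - [-1,0,0]
    - [-2,0,0]
    - [-3,0,0]
    - [-3,0,0]
    - [-3,0,0]
  delta_rot:
    - [0,0,0]
    - [0,0,0]
    - [0,0,0]
    - [0,0,0]
    - [0,0,0]

```text
time: 16.13
tool_pos: [0.5437, -0.0682, 0.1303]
tcp_rot: [0.002, 1.571, 0.0]
wrist_force: [1.2, -0.0, 0.0]
width: 0.722
```

Emit:
carry_out:
  offset:
    - [0,-3.89,-0.28]
    - [0,-3.89,-0.28]
    - [0,-3.89,-0.28]
    - [0,-3.89,-0.28]
    - [0,-3.89,-0.28]
  delta_rot:
    - [0,0,0]
    - [0,0,0]
    - [0,0,0]
    - [0,0,0]
    - [0,0,0]
  fingers: 1

```text
time: 16.55
tool_pos: [0.5298, -0.2644, 0.1296]
tcp_rot: [0.001, 1.57, 0.0]
wrist_force: [-0.1, 0.2, 0.3]
width: 1.001
```

Emit:
carry_out:
  offset:
    - [0,0,0]
    - [1,0,0]
    - [2,0,0]
    - [1,0,0]
    - [0,0,0]
  delta_rot:
    - [0,0,0]
    - [0,0,0]
    - [0,0,0]
    - [0,0,0]
    - [0,0,0]

```text
time: 16.97
tool_pos: [0.5273, -0.26, 0.0848]
tcp_rot: [0.004, 1.577, 0.004]
wrist_force: [0.0, 0.8, -0.1]
width: 1.001
```

```bash
python3 - <<'E'
from h import *
p,d,C=snap('w_g1')
print(proj(C,[[.5299,-.2625,.089],[.5299,-.2625,.055]]))
b=read_camera('top')[0];np.savez('pics/top1.npz',p=b)
g=np.vstack([p[180:420,180:480],cv2.resize(b[240:330,330:400],(300,300))[:240]])
cv2.imwrite('pics/w_g1c.png',cv2.resize(g[:,:,::-1],None,fx=1.25,fy=1.25))
E
```

```text
[ 0.5273 -0.26    0.0848] [0.0035 1.5768 0.0041] 16.9667
[[320.81289755 330.73634958]
 [320.35868031 293.81769284]]
```

View pics/w_g1c.png

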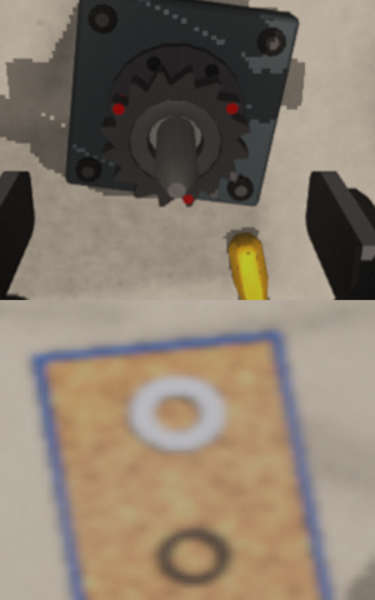

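Both rings are parked flat side by side in the blue tray. Grey cutter bore at about (320,292), as predicted.

Emit:
carry_out:
  offset:
    - [1.5,0.15,0]
    - [1.5,0,0]
    - [1,0,0]
    - [0.5,0,0]
    - [0,0,0]
  delta_rot:
    - [0,0,0]
    - [0,0,0]
    - [0,0,0]
    - [0,0,0]
    - [0,0,0]

```text
time: 17.48
tool_pos: [0.5293, -0.2603, 0.0425]
tcp_rot: [0.002, 1.573, 0.002]
wrist_force: [-0.5, 0.1, 0.1]
width: 0.999
```

Emit:
carry_out:
  offset:
    - [0,0,0]
    - [0,0,0]
    - [0,0,0]
    - [0,0,0]
    - [0,0,0]
  delta_rot:
    - [0,0,0]
    - [0,0,0]
    - [0,0,0]
    - [0,0,0]
    - [0,0,0]

```text
time: 17.9
tool_pos: [0.5302, -0.2614, 0.044]
tcp_rot: [0.001, 1.57, -0.0]
wrist_force: [-0.7, -0.9, -0.9]
width: 0.997
```

Emit:
carry_out:
  offset:
    - [0.2,0,0]
    - [0,0,0]
    - [0,0,0]
    - [0,0,0]
    - [0,0,0]
  delta_rot:
    - [0,0,0]
    - [0,0,0]
    - [0,0,0]
    - [0,0,0]
    - [0,0,0]

```text
time: 18.32
tool_pos: [0.5298, -0.2611, 0.0413]
tcp_rot: [0.002, 1.571, 0.0]
wrist_force: [-0.1, -0.6, 0.3]
width: 0.999
```

Emit:
carry_out:
  offset:
    - [0,0,0]
    - [0,0,0]
    - [0,0,0]
    - [0,0,0]
    - [0,0,0]
  delta_rot:
    - [0,0,0]
    - [0,0,0]
    - [0,0,0]
    - [0,0,0]
    - [0,0,0]
  fingers: -1
  newtons: 45

```text
time: 18.73
tool_pos: [0.53, -0.2611, 0.0422]
tcp_rot: [0.001, 1.571, 0.0]
wrist_force: [-1.1, -0.2, 5.3]
width: 0.674
```

Emit:
carry_out:
  offset:
    - [0,0,0]
    - [0,0,0]
    - [0,0,0]
    - [0,0,0]
    - [0,0,0]
  delta_rot:
    - [0,0,0]
    - [0,0,0]
    - [0,0,0]
    - [0,0,0]
    - [0,0,0]

```text
time: 19.15
tool_pos: [0.53, -0.2611, 0.0422]
tcp_rot: [0.002, 1.571, 0.0]
wrist_force: [-1.8, 1.2, 5.5]
width: 0.673
```

Emit:
carry_out:
  offset:
    - [-0.3,0,0]
    - [-0.7,0,0]
    - [-1.5,0,0]
    - [-2.5,0,0]
    - [-2.5,0,0]
  delta_rot:
    - [0,0,0]
    - [0,0,0]
    - [0,0,0]
    - [0,0,0]
    - [0,0,0]

```text
time: 19.57
tool_pos: [0.5286, -0.2605, 0.1159]
tcp_rot: [0.003, 1.574, 0.002]
wrist_force: [1.4, -0.2, -1.9]
width: 0.672
```

Emit:
carry_out:
  offset:
    - [-1,0,0]
    - [0,0,0]
    - [0,0,0]
    - [0,0,0]
    - [0,0,0]
  delta_rot:
    - [0,0,0]
    - [0,0,0]
    - [0,0,0]
    - [0,0,0]
    - [0,0,0]

```text
time: 19.98
tool_pos: [0.5285, -0.2604, 0.1242]
tcp_rot: [0.003, 1.574, 0.002]
wrist_force: [-1.5, -0.2, -2.0]
width: 0.67
```

```bash
python3 - <<'E'
from h import *
p,d,C=snap('w_g2');print(read_state()['wrist_force'])
E
```

```text
[ 0.5285 -0.2604  0.1242] [0.003  1.5741 0.0018] 19.9833
[-0.00716809 -0.61029942 -1.72691743]
```

View pics/w_g2.png

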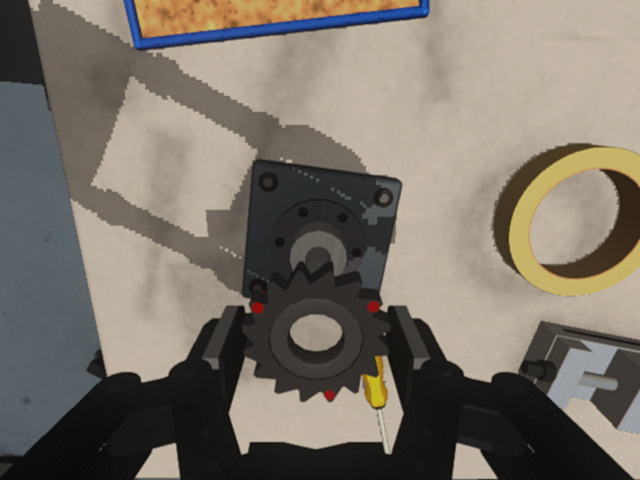

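Grey cutter is held level, bore (316,333), and the arbor is empty below. Carrying it to the red tray.

Emit:
carry_out:
  offset:
    - [0,3.93,-0.14]
    - [0,3.93,-0.14]
    - [0,3.93,-0.14]
    - [0,3.93,-0.14]
    - [0,3.93,-0.14]
  delta_rot:
    - [0,0,0]
    - [0,0,0]
    - [0,0,0]
    - [0,0,0]
    - [0,0,0]

```text
time: 20.45
tool_pos: [0.5218, -0.0631, 0.1254]
tcp_rot: [0.003, 1.573, 0.0]
wrist_force: [1.3, -0.1, -1.3]
width: 0.669
```

Emit:
carry_out:
  offset:
    - [0,3.93,-0.14]
    - [0,3.93,-0.14]
    - [0,3.93,-0.14]
    - [0,3.93,-0.14]
    - [0,3.93,-0.14]
  delta_rot:
    - [0,0,0]
    - [0,0,0]
    - [0,0,0]
    - [0,0,0]
    - [0,0,0]

```text
time: 20.87
tool_pos: [0.515, 0.1335, 0.1258]
tcp_rot: [0.001, 1.572, 0.0]
wrist_force: [0.7, 0.0, -1.7]
width: 0.674
```

Emit:
carry_out:
  offset:
    - [0,3.93,-0.14]
    - [0,3.93,-0.14]
    - [0,3.93,-0.14]
    - [0,3.93,-0.14]
    - [0,3.93,-0.14]
  delta_rot:
    - [0,0,0]
    - [0,0,0]
    - [0,0,0]
    - [0,0,0]
    - [0,0,0]

```text
time: 21.28
tool_pos: [0.5082, 0.3299, 0.1257]
tcp_rot: [0.0, 1.573, -0.0]
wrist_force: [0.5, 0.2, -1.5]
width: 0.673
```

Emit:
carry_out:
  offset:
    - [0,0,0]
    - [2,0,0]
    - [3,0,0]
    - [3,0,0]
    - [2,0,0]
  delta_rot:
    - [0,0,0]
    - [0,0,0]
    - [0,0,0]
    - [0,0,0]
    - [0,0,0]

```text
time: 21.7
tool_pos: [0.507, 0.3272, 0.0232]
tcp_rot: [-0.001, 1.575, -0.001]
wrist_force: [-1.5, 0.2, -1.2]
width: 0.67
```

Emit:
carry_out:
  offset:
    - [0.8,0,0]
    - [0.5,0,0]
    - [0.3,0,0]
    - [0,0,0]
    - [0,0,0]
  delta_rot:
    - [0,0,0]
    - [0,0,0]
    - [0,0,0]
    - [0,0,0]
    - [0,0,0]

```text
time: 22.12
tool_pos: [0.5105, 0.329, 0.0125]
tcp_rot: [0.003, 1.569, 0.001]
wrist_force: [-0.0, -0.5, -1.5]
width: 0.671
```

Emit:
carry_out:
  offset:
    - [0.3,0,0]
    - [0.3,0,0]
    - [0,0,0]
    - [0,0,0]
    - [0,0,0]
  delta_rot:
    - [0,0,0]
    - [0,0,0]
    - [0,0,0]
    - [0,0,0]
    - [0,0,0]

```text
time: 22.53
tool_pos: [0.5094, 0.3285, 0.0053]
tcp_rot: [0.002, 1.571, 0.001]
wrist_force: [0.5, -0.3, -1.5]
width: 0.675
```

Emit:
carry_out:
  offset:
    - [0.1,0,0]
    - [0.1,0,0]
    - [0,0,0]
    - [0,0,0]
    - [0,0,0]
  delta_rot:
    - [0,0,0]
    - [0,0,0]
    - [0,0,0]
    - [0,0,0]
    - [0,0,0]

```text
time: 22.95
tool_pos: [0.5093, 0.3284, 0.003]
tcp_rot: [0.002, 1.571, 0.0]
wrist_force: [0.0, -0.9, -1.4]
width: 0.672
```

Emit:
carry_out:
  offset:
    - [0.07,0,0]
    - [0,0,0]
    - [0,0,0]
    - [0,0,0]
    - [0,0,0]
  delta_rot:
    - [0,0,0]
    - [0,0,0]
    - [0,0,0]
    - [0,0,0]
    - [0,0,0]

```text
time: 23.37
tool_pos: [0.5094, 0.3285, 0.0025]
tcp_rot: [0.002, 1.571, 0.0]
wrist_force: [-1.2, -0.2, -1.4]
width: 0.669
```

Emit:
carry_out:
  offset:
    - [0.07,0,0]
    - [0,0,0]
    - [0,0,0]
    - [0,0,0]
    - [0,0,0]
  delta_rot:
    - [0,0,0]
    - [0,0,0]
    - [0,0,0]
    - [0,0,0]
    - [0,0,0]

```text
time: 23.78
tool_pos: [0.5094, 0.3285, 0.0023]
tcp_rot: [0.002, 1.571, 0.0]
wrist_force: [-2.6, -2.3, 6.0]
width: 0.67
```

Emit:
carry_out:
  offset:
    - [0,0,0]
    - [0,0,0]
    - [0,0,0]
    - [0,0,0]
    - [0,0,0]
  delta_rot:
    - [0,0,0]
    - [0,0,0]
    - [0,0,0]
    - [0,0,0]
    - [0,0,0]
  fingers: 1

```text
time: 24.2
tool_pos: [0.5093, 0.3284, 0.0015]
tcp_rot: [0.002, 1.571, 0.0]
wrist_force: [-0.1, 0.1, 0.2]
width: 1.0
```

Emit:
carry_out:
  offset:
    - [-1,0,0]
    - [-2,0,0]
    - [-3,0,0]
    - [-4,0,0]
    - [-3,0,0]
  delta_rot:
    - [0,0,0]
    - [0,0,0]
    - [0,0,0]
    - [0,0,0]
    - [0,0,0]

```text
time: 24.62
tool_pos: [0.5097, 0.3285, 0.1348]
tcp_rot: [0.002, 1.569, 0.001]
wrist_force: [0.6, -0.0, 0.6]
width: 1.002
```

Emit:
carry_out:
  offset:
    - [0,-3.64,0.16]
    - [0,-3.64,0.16]
    - [0,-3.64,0.16]
    - [0,-3.64,0.16]
    - [0,-3.64,0.16]
  delta_rot:
    - [0,0,0]
    - [0,0,0]
    - [0,0,0]
    - [0,0,0]
    - [0,0,0]

```text
time: 25.03
tool_pos: [0.5172, 0.1449, 0.1325]
tcp_rot: [0.001, 1.569, 0.001]
wrist_force: [-0.1, 0.0, 0.2]
width: 1.0
```

Emit:
carry_out:
  offset:
    - [0,0,0]
    - [0,0,0]
    - [0,0,0]
    - [0,0,0]
    - [0,0,0]
  delta_rot:
    - [0,0,0]
    - [0,0,0]
    - [0,0,0]
    - [0,0,0]
    - [0,0,0]

```text
time: 25.45
tool_pos: [0.5172, 0.1475, 0.1317]
tcp_rot: [0.001, 1.571, 0.002]
wrist_force: [-0.1, -0.3, 0.4]
width: 1.0
```

```bash
python3 - <<'E'
from h import *
p,d,C=snap('w_au')
hsv=cv2.cvtColor(p,cv2.COLOR_RGB2HSV)
m=(((hsv[...,0]>14)&(hsv[...,0]<32)&(hsv[...,1]>185)&(hsv[...,2]>100))*255).astype(np.uint8)
u,v=proj(C,[[.5175,.1465,.04]])[0].astype(int);print(u,v)
M=np.zeros_like(m);M[v-80:v+80,u-90:u+90]=m[v-80:v+80,u-90:u+90]
c=max(cv2.findContours(M,0,cv2.CHAIN_APPROX_NONE)[0],key=cv2.contourArea)[:,0]
w=(ray(C,c,.04)[:,:2]*1000).astype(np.float32)
print(cv2.minEnclosingCircle(w),c.min(0),c.max(0))
E
```

```text
[0.5172 0.1475 0.1317] [6.0000e-04 1.5705e+00 1.9000e-03] 25.45
315 248
((517.0667724609375, 145.7094268798828), 29.73257064819336) [269 206] [359 290]
```

View pics/w_au.png

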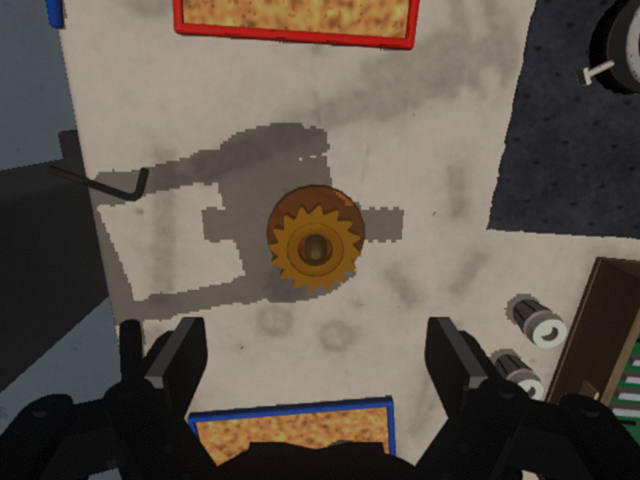

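Gold cutter centre (315,249), giving (0.517,0.146) and 59.5 mm in diameter. Descending to grip it.

Emit:
carry_out:
  offset:
    - [2,-0.18,0]
    - [3,0,0]
    - [3,0,0]
    - [2,0,0]
    - [0.5,0,0]
  delta_rot:
    - [0,0,0]
    - [0,0,0]
    - [0,0,0]
    - [0,0,0]
    - [0,0,0]

```text
time: 25.92
tool_pos: [0.5135, 0.1448, 0.0224]
tcp_rot: [-0.001, 1.578, 0.0]
wrist_force: [-0.5, -0.2, -0.2]
width: 1.002
```

Emit:
carry_out:
  offset:
    - [0.3,0,0]
    - [0,0,0]
    - [0,0,0]
    - [0,0,0]
    - [0,0,0]
  delta_rot:
    - [0,0,0]
    - [0,0,0]
    - [0,0,0]
    - [0,0,0]
    - [0,0,0]

```text
time: 26.33
tool_pos: [0.5186, 0.145, 0.0251]
tcp_rot: [0.002, 1.568, 0.001]
wrist_force: [-0.6, -0.3, 1.1]
width: 0.999
```

Emit:
carry_out:
  offset:
    - [0,0,0]
    - [0,0,0]
    - [0,0,0]
    - [0,0,0]
    - [0,0,0]
  delta_rot:
    - [0,0,0]
    - [0,0,0]
    - [0,0,0]
    - [0,0,0]
    - [0,0,0]
  fingers: -1
  newtons: 45

```text
time: 26.75
tool_pos: [0.5177, 0.1446, 0.0248]
tcp_rot: [0.002, 1.57, 0.0]
wrist_force: [-2.3, -0.9, 7.1]
width: 0.668
```

Emit:
carry_out:
  offset:
    - [0,0,0]
    - [0,0,0]
    - [0,0,0]
    - [0,0,0]
    - [0,0,0]
  delta_rot:
    - [0,0,0]
    - [0,0,0]
    - [0,0,0]
    - [0,0,0]
    - [0,0,0]

```text
time: 27.17
tool_pos: [0.5177, 0.1446, 0.0248]
tcp_rot: [0.002, 1.57, 0.0]
wrist_force: [-1.7, -1.1, 7.2]
width: 0.667
```

Emit:
carry_out:
  offset:
    - [-0.3,0,0]
    - [-0.7,0,0]
    - [-2,0,0]
    - [-3.5,0,0]
    - [-3.5,0,0]
  delta_rot:
    - [0,0,0]
    - [0,0,0]
    - [0,0,0]
    - [0,0,0]
    - [0,0,0]

```text
time: 27.58
tool_pos: [0.5152, 0.144, 0.123]
tcp_rot: [0.001, 1.575, -0.001]
wrist_force: [1.1, 0.0, -1.0]
width: 0.671
```

Emit:
carry_out:
  offset:
    - [0,-4.06,0.12]
    - [0,-4.06,0.12]
    - [0,-4.06,0.12]
    - [0,-4.06,0.12]
    - [0,-4.06,0.12]
  delta_rot:
    - [0,0,0]
    - [0,0,0]
    - [0,0,0]
    - [0,0,0]
    - [0,0,0]

```text
time: 28.0
tool_pos: [0.5226, -0.0601, 0.1237]
tcp_rot: [0.001, 1.57, 0.001]
wrist_force: [0.9, 1.0, -1.5]
width: 0.665
```

Emit:
carry_out:
  offset:
    - [0,-4.06,0.12]
    - [0,-4.06,0.12]
    - [0,-4.06,0.12]
    - [0,-4.06,0.12]
    - [0,-4.06,0.12]
  delta_rot:
    - [0,0,0]
    - [0,0,0]
    - [0,0,0]
    - [0,0,0]
    - [0,0,0]

```text
time: 28.42
tool_pos: [0.5282, -0.2634, 0.1231]
tcp_rot: [0.002, 1.571, 0.0]
wrist_force: [1.0, 0.3, -1.0]
width: 0.666
```

Emit:
carry_out:
  offset:
    - [0,0,0]
    - [0,0,0]
    - [0,0,0]
    - [0,0,0]
    - [0,0,0]
  delta_rot:
    - [0,0,0]
    - [0,0,0]
    - [0,0,0]
    - [0,0,0]
    - [0,0,0]

```text
time: 28.83
tool_pos: [0.5287, -0.2599, 0.1228]
tcp_rot: [0.001, 1.571, 0.002]
wrist_force: [-0.0, 0.0, -0.8]
width: 0.665
```

```bash
python3 - <<'E'
from h import *
p,d,C=snap('w_au2');s=read_state();print(s['wrist_force'])
z=s['tool_pos'][2]+.0152
x,y=s['tool_pos'][:2]
print('bore top pred',proj(C,[[x,y,z]]),'arbor nose pred',proj(C,[[.5299,-.2625,.089]]))
cv2.imwrite('pics/w_au2c.png',cv2.resize(p[180:420,180:480][:,:,::-1],None,fx=2.5,fy=2.5,interpolation=cv2.INTER_CUBIC))
E
```

```text
[ 0.5287 -0.2599  0.1228] [7.0000e-04 1.5715e+00 2.2000e-03] 28.8333
[-0.50723198 -0.57645636 -1.03538369]
bore top pred [[314.92805739 340.89551104]] arbor nose pred [[317.26033781 290.22004531]]
```

View pics/w_au2c.png

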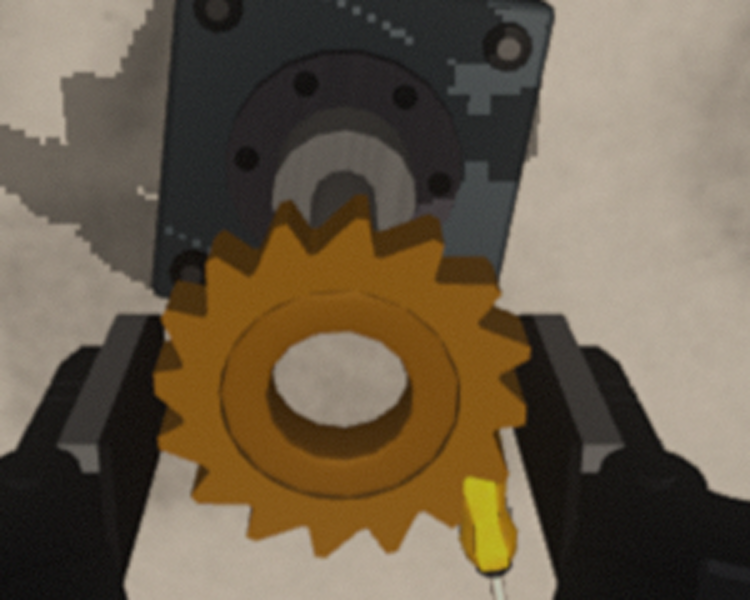

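Gold cutter is held level, bore top centre at about (316,338), which is +0.4/+1.2 mm from the TCP. Aligning to the arbor.

Emit:
carry_out:
  offset:
    - [0,-0.38,0.08]
    - [1,0,0]
    - [1,0,0]
    - [0,0,0]
    - [0,0,0]
  delta_rot:
    - [0,0,0]
    - [0,0,0]
    - [0,0,0]
    - [0,0,0]
    - [0,0,0]

```text
time: 29.3
tool_pos: [0.5284, -0.2644, 0.1011]
tcp_rot: [0.003, 1.574, 0.002]
wrist_force: [0.2, 0.3, -1.7]
width: 0.665
```

Emit:
carry_out:
  offset:
    - [0.5,0,0]
    - [0.3,0,0]
    - [0,0,0]
    - [0,0,0]
    - [0,0,0]
  delta_rot:
    - [0,0,0]
    - [0,0,0]
    - [0,0,0]
    - [0,0,0]
    - [0,0,0]

```text
time: 29.72
tool_pos: [0.5298, -0.2654, 0.0951]
tcp_rot: [0.002, 1.571, 0.0]
wrist_force: [-0.3, -0.1, -1.7]
width: 0.665
```

Emit:
carry_out:
  offset:
    - [0,0,0]
    - [0,0,0]
    - [0,0,0]
    - [0,0,0]
    - [0,0,0]
  delta_rot:
    - [0,0,0]
    - [0,0,0]
    - [0,0,0]
    - [0,0,0]
    - [0,0,0]

```text
time: 30.13
tool_pos: [0.5297, -0.2653, 0.0951]
tcp_rot: [0.002, 1.571, 0.0]
wrist_force: [0.1, -0.9, -1.7]
width: 0.669
```

Emit:
carry_out:
  offset:
    - [0,0.16,0]
    - [0,0,0]
    - [0.6,0,0]
    - [0.6,0,0]
    - [0,0,0]
  delta_rot:
    - [0,0,0]
    - [0,0,0]
    - [0,0,0]
    - [0,0,0]
    - [0,0,0]

```text
time: 30.55
tool_pos: [0.5285, -0.263, 0.0811]
tcp_rot: [0.003, 1.573, 0.001]
wrist_force: [-0.5, -1.0, -1.6]
width: 0.67
```

Emit:
carry_out:
  offset:
    - [0.5,0,0]
    - [0.5,0,0]
    - [0.5,0,0]
    - [0,0,0]
    - [0,0,0]
  delta_rot:
    - [0,0,0]
    - [0,0,0]
    - [0,0,0]
    - [0,0,0]
    - [0,0,0]

```text
time: 30.97
tool_pos: [0.5292, -0.2634, 0.0673]
tcp_rot: [0.002, 1.572, 0.001]
wrist_force: [-0.3, -0.1, -0.5]
width: 0.668
```

Emit:
carry_out:
  offset:
    - [0.5,0,0]
    - [0.5,0,0]
    - [0.5,0,0]
    - [0,0,0]
    - [0,0,0]
  delta_rot:
    - [0,0,0]
    - [0,0,0]
    - [0,0,0]
    - [0,0,0]
    - [0,0,0]

```text
time: 31.38
tool_pos: [0.5292, -0.2633, 0.0523]
tcp_rot: [0.002, 1.572, 0.001]
wrist_force: [0.3, 0.9, -1.4]
width: 0.667
```

Emit:
carry_out:
  offset:
    - [0.3,0,0]
    - [0.3,0,0]
    - [0.2,0,0]
    - [0,0,0]
    - [0,0,0]
  delta_rot:
    - [0,0,0]
    - [0,0,0]
    - [0,0,0]
    - [0,0,0]
    - [0,0,0]

```text
time: 31.8
tool_pos: [0.5295, -0.2635, 0.0448]
tcp_rot: [0.002, 1.571, 0.001]
wrist_force: [-0.4, -0.4, -0.9]
width: 0.664
```

Emit:
carry_out:
  offset:
    - [0.1,0,0]
    - [0.1,0,0]
    - [0,0,0]
    - [0,0,0]
    - [0,0,0]
  delta_rot:
    - [0,0,0]
    - [0,0,0]
    - [0,0,0]
    - [0,0,0]
    - [0,0,0]

```text
time: 32.22
tool_pos: [0.5297, -0.2636, 0.0431]
tcp_rot: [0.002, 1.571, 0.0]
wrist_force: [-0.1, -0.5, -1.3]
width: 0.665
```

Emit:
carry_out:
  offset:
    - [0.1,0,0]
    - [0.1,0,0]
    - [0,0,0]
    - [0,0,0]
    - [0,0,0]
  delta_rot:
    - [0,0,0]
    - [0,0,0]
    - [0,0,0]
    - [0,0,0]
    - [0,0,0]

```text
time: 32.63
tool_pos: [0.5296, -0.2636, 0.041]
tcp_rot: [0.002, 1.571, 0.0]
wrist_force: [-0.2, -0.2, -0.9]
width: 0.668
```

Emit:
carry_out:
  offset:
    - [0.07,0,0]
    - [0,0,0]
    - [0,0,0]
    - [0,0,0]
    - [0,0,0]
  delta_rot:
    - [0,0,0]
    - [0,0,0]
    - [0,0,0]
    - [0,0,0]
    - [0,0,0]

```text
time: 33.05
tool_pos: [0.5297, -0.2636, 0.0403]
tcp_rot: [0.002, 1.571, 0.0]
wrist_force: [-0.0, -0.3, -2.2]
width: 0.659
```

Emit:
carry_out:
  offset:
    - [0.07,0,0]
    - [0,0,0]
    - [0,0,0]
    - [0,0,0]
    - [0,0,0]
  delta_rot:
    - [0,0,0]
    - [0,0,0]
    - [0,0,0]
    - [0,0,0]
    - [0,0,0]

```text
time: 33.47
tool_pos: [0.5298, -0.2637, 0.0399]
tcp_rot: [0.001, 1.571, 0.0]
wrist_force: [-0.3, -0.1, 2.3]
width: 0.665
```

Emit:
carry_out:
  offset:
    - [0,0,0]
    - [0,0,0]
    - [0,0,0]
    - [0,0,0]
    - [0,0,0]
  delta_rot:
    - [0,0,0]
    - [0,0,0]
    - [0,0,0]
    - [0,0,0]
    - [0,0,0]
  fingers: 1

```text
time: 33.88
tool_pos: [0.5297, -0.2637, 0.0395]
tcp_rot: [0.002, 1.571, 0.0]
wrist_force: [-0.2, -0.0, -1.0]
width: 0.998
```

Emit:
carry_out:
  offset:
    - [-1,0,0]
    - [-2,0,0]
    - [-3,0,0]
    - [-3,0,0]
    - [0,0,0]
  delta_rot:
    - [0,0,0]
    - [0,0,0]
    - [0,0,0]
    - [0,0,0]
    - [0,0,0]

```text
time: 34.3
tool_pos: [0.5341, -0.2661, 0.1376]
tcp_rot: [-0.003, 1.56, -0.004]
wrist_force: [2.2, -0.6, 0.8]
width: 1.004
```

Emit:
carry_out:
  offset:
    - [0,3.91,0.29]
    - [0,3.91,0.29]
    - [0,3.91,0.29]
    - [0,3.91,0.29]
    - [0,3.91,0.29]
  delta_rot:
    - [0,0,0]
    - [0,0,0]
    - [0,0,0]
    - [0,0,0]
    - [0,0,0]
  fingers: 0.6

```text
time: 34.72
tool_pos: [0.5443, -0.0667, 0.1305]
tcp_rot: [0.002, 1.57, -0.0]
wrist_force: [0.9, 0.6, 0.1]
width: 0.8
```

Emit:
carry_out:
  offset:
    - [0,0,0]
    - [2,0,0]
    - [3,0,0]
    - [3,0,0]
    - [0,0,0]
  delta_rot:
    - [0,0,0]
    - [0,0,0]
    - [0,0,0]
    - [0,0,0]
    - [0,0,0]

```text
time: 35.13
tool_pos: [0.5393, -0.0673, 0.0445]
tcp_rot: [0.002, 1.581, 0.002]
wrist_force: [-2.2, 0.9, -0.6]
width: 0.801
```

Emit:
carry_out:
  offset:
    - [0,0,0]
    - [0,0,0]
    - [0,0,0]
    - [0,0,0]
    - [0,0,0]
  delta_rot:
    - [0,0,0]
    - [0,0,0]
    - [0,0,0]
    - [0,0,0]
    - [0,0,0]

```text
time: 35.55
tool_pos: [0.5458, -0.0686, 0.0517]
tcp_rot: [0.001, 1.568, -0.0]
wrist_force: [-0.5, 0.7, 0.2]
width: 0.801
```

Emit:
carry_out:
  offset:
    - [1,0,0]
    - [1,0,0]
    - [1,0,0]
    - [0.6,0,0]
    - [0.3,0,0]
  delta_rot:
    - [0,0,0]
    - [0,0,0]
    - [0,0,0]
    - [0,0,0]
    - [0,0,0]

```text
time: 35.97
tool_pos: [0.5426, -0.0678, 0.0086]
tcp_rot: [0.002, 1.575, 0.001]
wrist_force: [0.3, 0.2, -0.9]
width: 0.797
```

Emit:
carry_out:
  offset:
    - [0,0,0]
    - [0,0,0]
    - [0,0,0]
    - [0,0,0]
    - [0,0,0]
  delta_rot:
    - [0,0,0]
    - [0,0,0]
    - [0,0,0]
    - [0,0,0]
    - [0,0,0]

```text
time: 36.38
tool_pos: [0.5448, -0.0682, 0.0113]
tcp_rot: [0.001, 1.57, 0.0]
wrist_force: [0.1, -0.8, -0.2]
width: 0.799
```

```bash
python3 - <<'E'
from h import *
p,d,C=snap('w_sp2')
E
```

```text
[ 0.5448 -0.0682  0.0113] [1.4000e-03 1.5698e+00 2.0000e-04] 36.3833
```

Emit:
carry_out:
  offset:
    - [0.2,0,0]
    - [0,0,0]
    - [0,0,0]
    - [0,0,0]
    - [0,0,0]
  delta_rot:
    - [0,0,0]
    - [0,0,0]
    - [0,0,0]
    - [0,0,0]
    - [0,0,0]

```text
time: 36.85
tool_pos: [0.5443, -0.0681, 0.0088]
tcp_rot: [0.002, 1.571, 0.0]
wrist_force: [-0.0, 0.1, -0.9]
width: 0.799
```

Emit:
carry_out:
  offset:
    - [0,0,0]
    - [0,0,0]
    - [0,0,0]
    - [0,0,0]
    - [0,0,0]
  delta_rot:
    - [0,0,0]
    - [0,0,0]
    - [0,0,0]
    - [0,0,0]
    - [0,0,0]
  fingers: -1
  newtons: 35

```text
time: 37.27
tool_pos: [0.5443, -0.0681, 0.0094]
tcp_rot: [0.002, 1.571, 0.0]
wrist_force: [-1.6, 0.5, 4.8]
width: 0.525
```

Emit:
carry_out:
  offset:
    - [0,0,0]
    - [0,0,0]
    - [0,0,0]
    - [0,0,0]
    - [0,0,0]
  delta_rot:
    - [0,0,0]
    - [0,0,0]
    - [0,0,0]
    - [0,0,0]
    - [0,0,0]

```text
time: 37.68
tool_pos: [0.5443, -0.0681, 0.0094]
tcp_rot: [0.002, 1.571, 0.0]
wrist_force: [-1.4, 0.3, 5.6]
width: 0.523
```

Emit:
carry_out:
  offset:
    - [-0.5,0,0]
    - [-2,0,0]
    - [-3,0,0]
    - [-3.5,0,0]
    - [-2.5,0,0]
  delta_rot:
    - [0,0,0]
    - [0,0,0]
    - [0,0,0]
    - [0,0,0]
    - [0,0,0]

```text
time: 38.1
tool_pos: [0.5448, -0.0683, 0.126]
tcp_rot: [0.001, 1.569, 0.0]
wrist_force: [1.0, -0.9, -1.1]
width: 0.519
```

Emit:
carry_out:
  offset:
    - [0,-3.9,-0.28]
    - [0,-3.9,-0.28]
    - [0,-3.9,-0.28]
    - [0,-3.9,-0.28]
    - [0,-3.9,-0.28]
  delta_rot:
    - [0,0,0]
    - [0,0,0]
    - [0,0,0]
    - [0,0,0]
    - [0,0,0]

```text
time: 38.52
tool_pos: [0.5296, -0.2647, 0.1235]
tcp_rot: [0.001, 1.571, 0.001]
wrist_force: [1.0, 0.6, -0.9]
width: 0.523
```

Emit:
carry_out:
  offset:
    - [0,0,0]
    - [0,0,0]
    - [0,0,0]
    - [0,0,0]
    - [0,0,0]
  delta_rot:
    - [0,0,0]
    - [0,0,0]
    - [0,0,0]
    - [0,0,0]
    - [0,0,0]

```text
time: 38.93
tool_pos: [0.5301, -0.2618, 0.1233]
tcp_rot: [0.001, 1.571, 0.002]
wrist_force: [-0.0, 0.1, -1.5]
width: 0.52
```

```bash
python3 - <<'E'
from h import *
p,d,C=snap('w_sp3');s=read_state();print(s['wrist_force'])
x,y,z=s['tool_pos']
print('bore top pred',proj(C,[[x,y,z+.0100]]),'arbor nose pred',proj(C,[[.5299,-.2625,.089]]))
cv2.imwrite('pics/w_sp3c.png',cv2.resize(p[180:420,180:480][:,:,::-1],None,fx=2.5,fy=2.5,interpolation=cv2.INTER_CUBIC))
E
```

```text
[ 0.5301 -0.2618  0.1233] [8.0000e-04 1.5714e+00 2.1000e-03] 38.9333
[ 0.56251734  0.74549672 -3.12172916]
bore top pred [[314.93373384 333.46471937]] arbor nose pred [[314.4244699  286.50893635]]
```

View pics/w_sp3c.png

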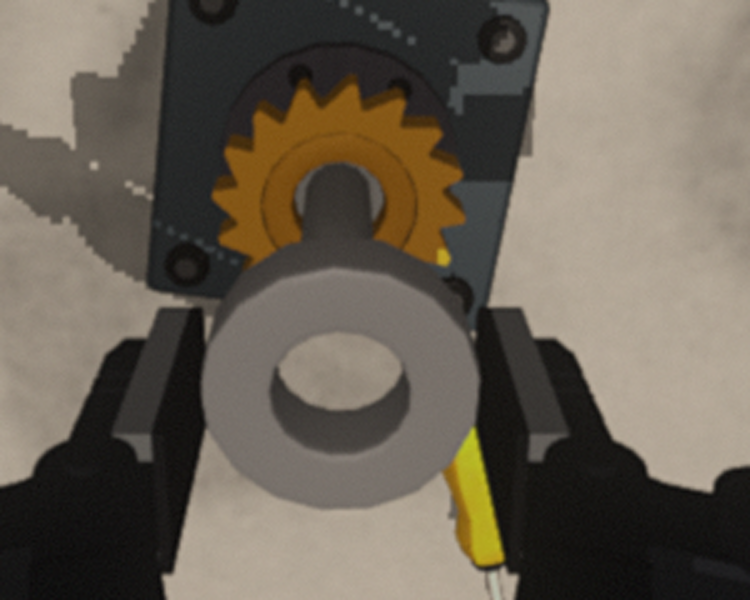

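Gold cutter sits flat on the shoulder with the arbor through its bore. The held spacer's bore is at about (316,336), roughly 1 mm toward -y of the TCP.

Emit:
carry_out:
  offset:
    - [0.8,0,0]
    - [0.8,0,0]
    - [0.5,0,0]
    - [0,0,0]
    - [0,0,0]
  delta_rot:
    - [0,0,0]
    - [0,0,0]
    - [0,0,0]
    - [0,0,0]
    - [0,0,0]

```text
time: 39.4
tool_pos: [0.5295, -0.2626, 0.1015]
tcp_rot: [0.002, 1.573, 0.001]
wrist_force: [-1.1, -0.1, -1.1]
width: 0.523
```

Emit:
carry_out:
  offset:
    - [0,0,0]
    - [0,0,0]
    - [0,0,0]
    - [0,0,0]
    - [0,0,0]
  delta_rot:
    - [0,0,0]
    - [0,0,0]
    - [0,0,0]
    - [0,0,0]
    - [0,0,0]

```text
time: 39.82
tool_pos: [0.5303, -0.2634, 0.1029]
tcp_rot: [0.001, 1.57, 0.0]
wrist_force: [0.8, -0.1, -1.7]
width: 0.519
```

Emit:
carry_out:
  offset:
    - [0,0.17,-0.06]
    - [0,0,0]
    - [0.6,0,0]
    - [0.6,0,0]
    - [0,0,0]
  delta_rot:
    - [0,0,0]
    - [0,0,0]
    - [0,0,0]
    - [0,0,0]
    - [0,0,0]

```text
time: 40.23
tool_pos: [0.5284, -0.2608, 0.0887]
tcp_rot: [0.003, 1.573, 0.001]
wrist_force: [-0.9, 0.4, -1.7]
width: 0.519
```

Emit:
carry_out:
  offset:
    - [0.5,0,0]
    - [0.5,0,0]
    - [0.5,0,0]
    - [0,0,0]
    - [0,0,0]
  delta_rot:
    - [0,0,0]
    - [0,0,0]
    - [0,0,0]
    - [0,0,0]
    - [0,0,0]

```text
time: 40.65
tool_pos: [0.5291, -0.2612, 0.0749]
tcp_rot: [0.002, 1.572, 0.001]
wrist_force: [-0.8, 0.2, -2.1]
width: 0.52
```

Emit:
carry_out:
  offset:
    - [0.4,0,0]
    - [0.4,0,0]
    - [0.2,0,0]
    - [0,0,0]
    - [0,0,0]
  delta_rot:
    - [0,0,0]
    - [0,0,0]
    - [0,0,0]
    - [0,0,0]
    - [0,0,0]

```text
time: 41.07
tool_pos: [0.5294, -0.2614, 0.0653]
tcp_rot: [0.002, 1.571, 0.001]
wrist_force: [0.1, -0.1, -2.0]
width: 0.522
```

Emit:
carry_out:
  offset:
    - [0.2,0,0]
    - [0.2,0,0]
    - [0,0,0]
    - [0,0,0]
    - [0,0,0]
  delta_rot:
    - [0,0,0]
    - [0,0,0]
    - [0,0,0]
    - [0,0,0]
    - [0,0,0]

```text
time: 41.48
tool_pos: [0.5296, -0.2615, 0.0616]
tcp_rot: [0.002, 1.571, 0.0]
wrist_force: [-0.6, 0.5, -1.6]
width: 0.525
```

Emit:
carry_out:
  offset:
    - [0.1,0,0]
    - [0.07,0,0]
    - [0,0,0]
    - [0,0,0]
    - [0,0,0]
  delta_rot:
    - [0,0,0]
    - [0,0,0]
    - [0,0,0]
    - [0,0,0]
    - [0,0,0]

```text
time: 41.9
tool_pos: [0.5296, -0.2614, 0.0599]
tcp_rot: [0.002, 1.571, 0.0]
wrist_force: [0.4, -1.3, -1.4]
width: 0.525
```

Emit:
carry_out:
  offset:
    - [0.07,0,0]
    - [0,0,0]
    - [0,0,0]
    - [0,0,0]
    - [0,0,0]
  delta_rot:
    - [0,0,0]
    - [0,0,0]
    - [0,0,0]
    - [0,0,0]
    - [0,0,0]

```text
time: 42.32
tool_pos: [0.5297, -0.2615, 0.0595]
tcp_rot: [0.001, 1.57, 0.0]
wrist_force: [0.3, -0.3, 2.3]
width: 0.519
```

Emit:
carry_out:
  offset:
    - [0,0,0]
    - [0,0,0]
    - [0,0,0]
    - [0,0,0]
    - [0,0,0]
  delta_rot:
    - [0,0,0]
    - [0,0,0]
    - [0,0,0]
    - [0,0,0]
    - [0,0,0]
  fingers: 0.6

```text
time: 42.73
tool_pos: [0.5296, -0.2614, 0.0592]
tcp_rot: [0.002, 1.571, 0.0]
wrist_force: [-0.3, -0.5, 0.1]
width: 0.796
```

Emit:
carry_out:
  offset:
    - [-1,0,0]
    - [-2,0,0]
    - [-2,0,0]
    - [-1.5,0,0]
    - [-0.5,0,0]
  delta_rot:
    - [0,0,0]
    - [0,0,0]
    - [0,0,0]
    - [0,0,0]
    - [0,0,0]

```text
time: 43.15
tool_pos: [0.5316, -0.2626, 0.1331]
tcp_rot: [-0.001, 1.566, -0.002]
wrist_force: [0.2, -0.4, -0.7]
width: 0.801
```

Emit:
carry_out:
  offset:
    - [0,3.7,-1.42]
    - [0,3.7,-1.42]
    - [0,3.7,-1.42]
    - [0,3.7,-1.42]
    - [0,3.7,-1.42]
  delta_rot:
    - [0,0,0]
    - [0,0,0]
    - [0,0,0]
    - [0,0,0]
    - [0,0,0]

```text
time: 43.57
tool_pos: [0.4575, -0.0751, 0.1293]
tcp_rot: [0.003, 1.571, -0.0]
wrist_force: [0.1, 0.8, 0.0]
width: 0.797
```

Emit:
carry_out:
  offset:
    - [0,0,0]
    - [2,0,0]
    - [3,0,0]
    - [3,0,0]
    - [1,0,0]
  delta_rot:
    - [0,0,0]
    - [0,0,0]
    - [0,0,0]
    - [0,0,0]
    - [0,0,0]

```text
time: 43.98
tool_pos: [0.4555, -0.0757, 0.0358]
tcp_rot: [0.002, 1.577, 0.002]
wrist_force: [-0.5, -0.4, -0.4]
width: 0.801
```

Emit:
carry_out:
  offset:
    - [1,0,0]
    - [0.6,0,0]
    - [0.4,0,0]
    - [0,0,0]
    - [0,0,0]
  delta_rot:
    - [0,0,0]
    - [0,0,0]
    - [0,0,0]
    - [0,0,0]
    - [0,0,0]

```text
time: 44.4
tool_pos: [0.4597, -0.0767, 0.0203]
tcp_rot: [0.001, 1.569, -0.0]
wrist_force: [1.1, 0.7, -0.4]
width: 0.803
```

Emit:
carry_out:
  offset:
    - [0,0,0]
    - [0,0,0]
    - [0,0,0]
    - [0,0,0]
    - [0,0,0]
  delta_rot:
    - [0,0,0]
    - [0,0,0]
    - [0,0,0]
    - [0,0,0]
    - [0,0,0]

```text
time: 44.82
tool_pos: [0.4589, -0.0764, 0.0197]
tcp_rot: [0.001, 1.57, 0.0]
wrist_force: [0.1, 1.0, -0.0]
width: 0.799
```

Emit:
carry_out:
  offset:
    - [0.5,0,0]
    - [0.3,0,0]
    - [0.2,0,0]
    - [0,0,0]
    - [0,0,0]
  delta_rot:
    - [0,0,0]
    - [0,0,0]
    - [0,0,0]
    - [0,0,0]
    - [0,0,0]

```text
time: 45.23
tool_pos: [0.4583, -0.0762, 0.009]
tcp_rot: [0.002, 1.572, 0.001]
wrist_force: [0.5, 0.3, -0.5]
width: 0.796
```

Emit:
carry_out:
  offset:
    - [0,0,0]
    - [0,0,0]
    - [0,0,0]
    - [0,0,0]
    - [0,0,0]
  delta_rot:
    - [0,0,0]
    - [0,0,0]
    - [0,0,0]
    - [0,0,0]
    - [0,0,0]
  fingers: -1
  newtons: 30

```text
time: 45.65
tool_pos: [0.4591, -0.0764, 0.0097]
tcp_rot: [0.001, 1.57, 0.0]
wrist_force: [0.5, 1.2, 1.6]
width: 0.369
```

Emit:
carry_out:
  offset:
    - [0,0,0]
    - [0,0,0]
    - [0,0,0]
    - [0,0,0]
    - [0,0,0]
  delta_rot:
    - [0,0,0]
    - [0,0,0]
    - [0,0,0]
    - [0,0,0]
    - [0,0,0]

```text
time: 46.07
tool_pos: [0.4591, -0.0764, 0.0097]
tcp_rot: [0.001, 1.57, 0.0]
wrist_force: [-0.7, -0.6, 3.1]
width: 0.373
```

Emit:
carry_out:
  offset:
    - [-0.5,0,0]
    - [-2,0,0]
    - [-3,0,0]
    - [-3.5,0,0]
    - [-3,0,0]
  delta_rot:
    - [0,0,0]
    - [0,0,0]
    - [0,0,0]
    - [0,0,0]
    - [0,0,0]

```text
time: 46.48
tool_pos: [0.4578, -0.0763, 0.1305]
tcp_rot: [0.002, 1.572, 0.001]
wrist_force: [0.2, 0.3, -1.2]
width: 0.374
```

Emit:
carry_out:
  offset:
    - [0,-3.73,1.42]
    - [0,-3.73,1.42]
    - [0,-3.73,1.42]
    - [0,-3.73,1.42]
    - [0,-3.73,1.42]
  delta_rot:
    - [0,0,0]
    - [0,0,0]
    - [0,0,0]
    - [0,0,0]
    - [0,0,0]

```text
time: 46.9
tool_pos: [0.5294, -0.2644, 0.129]
tcp_rot: [0.002, 1.572, 0.001]
wrist_force: [0.3, 0.5, -0.5]
width: 0.368
```

Emit:
carry_out:
  offset:
    - [0,0,0]
    - [0,0,0]
    - [0,0,0]
    - [0,0,0]
    - [0,0,0]
  delta_rot:
    - [0,0,0]
    - [0,0,0]
    - [0,0,0]
    - [0,0,0]
    - [0,0,0]

```text
time: 47.32
tool_pos: [0.5288, -0.2616, 0.1289]
tcp_rot: [0.001, 1.572, 0.002]
wrist_force: [-0.8, 0.9, 0.0]
width: 0.369
```

```bash
python3 - <<'E'
from h import *
p,d,C=snap('w_co3');s=read_state();print(s['wrist_force'])
x,y,z=s['tool_pos']
print('bore top pred',proj(C,[[x,y,z+.0118],[x+.01,y+.01,z+.0118]]),'arbor nose pred',proj(C,[[.5299,-.2625,.089]]))
cv2.imwrite('pics/w_co3c.png',cv2.resize(p[180:420,180:480][:,:,::-1],None,fx=2.5,fy=2.5,interpolation=cv2.INTER_CUBIC))
E
```

```text
[ 0.5288 -0.2616  0.1289] [1.2000e-03 1.5718e+00 1.9000e-03] 47.3167
[ 0.51510695  0.06642256 -0.58016716]
bore top pred [[315.10814627 336.06227176]
 [341.11389602 313.55655051]] arbor nose pred [[316.93877188 282.15500101]]
```

View pics/w_co3c.png

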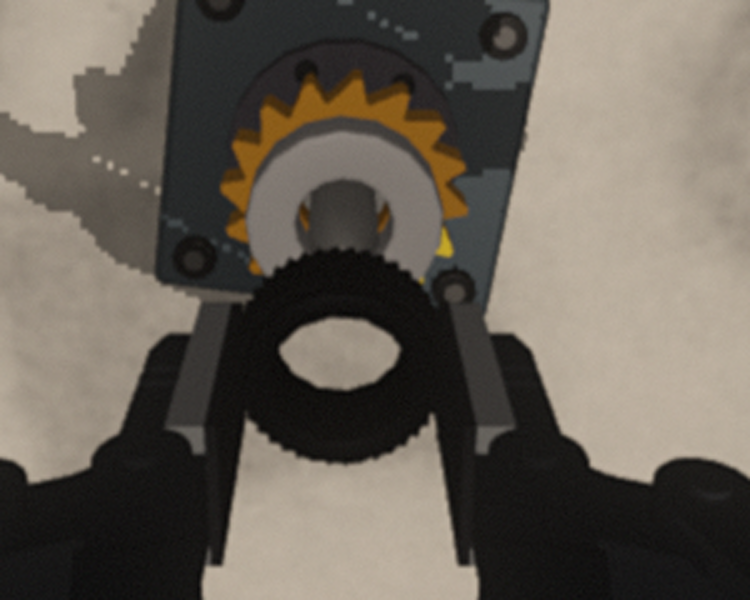

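Spacer is seated on the gold cutter and the collar is in hand. Its bore offset isn't clear by eye, so I'm fitting its edges.

```bash
python3 - <<'E'
from h import *
from scipy.optimize import least_squares
p,d,C=load('w_co3');tcp=np.load('pics/w_co3.npz')['pos']
g=cv2.cvtColor(p,cv2.COLOR_RGB2GRAY);m=(g>70).astype(np.uint8)*255
n,l,st,ce=cv2.connectedComponentsWithStats(m)
k=l[322,316];print(st[k],ce[k])
c=cv2.findContours((l==k).astype(np.uint8),0,cv2.CHAIN_APPROX_NONE)[0][0][:,0]
zt,zb=tcp[2]+.0118,tcp[2]-.0042
def fit(pts,z,r):
    w=ray(C,pts,z)[:,:2];f=least_squares(lambda q:np.hypot(*(w-q).T)-r,w.mean(0));return (f.x-tcp[:2])*1000,np.abs(f.fun).max()*1000
vm=st[k][1]+st[k][3]*.6
print('bottom edge',fit(c[c[:,1]>vm],zb,.011)); 
up=c[c[:,1]<st[k][1]+6]
for r,z in((.011,zt),(.012,zt),(.011,zt-.002)):print('top edge',fit(up,z,r))
# outer lower boundary: first bright pixel below the bore per column
pts=[]
for u in range(296,337):
    col=g[345:,u];v=345+np.argmax(col>70);pts.append((u,v))
pts=np.array(pts);print(pts[::8].tolist())
for r in(.017,.0165):print('outer far top',fit(pts,zt,r))
# outer upper boundary (near wall's lower edge) against spacer
pts=[]
for u in range(296,337):
    col=g[:300,u][::-1];v=299-np.argmax(col>60);pts.append((u,v))
pts=np.array(pts);print(pts[::8].tolist());print('outer near bottom',fit(pts,zb,.017))
E
```

```text
[ 292  307   48   29 1044] [315.61111111 320.77298851]
bottom edge (array([0.39119417, 1.08801586]), np.float64(0.403812593461117))
top edge (array([0.45915193, 1.71645952]), np.float64(0.2849301977243795))
top edge (array([0.46828536, 0.65253239]), np.float64(0.2398686987407691))
top edge (array([0.45675703, 0.64090378]), np.float64(0.2975034031953653))
[[296, 360], [304, 364], [312, 365], [320, 365], [328, 363], [336, 361]]
outer far top (array([0.50233457, 3.29091391]), np.float64(0.5559941797921436))
outer far top (array([0.50477921, 2.7694238 ]), np.float64(0.515892569863917))
[[296, 283], [304, 260], [312, 277], [320, 277], [328, 254], [336, 284]]
outer near bottom (array([-12.8304318 ,  28.28316493]), np.float64(8.61389730746839))
```

Emit:
carry_out:
  offset:
    - [0.8,0,0.05]
    - [1,0,0]
    - [0.7,0,0]
    - [0,0,0]
    - [0,0,0]
  delta_rot:
    - [0,0,0]
    - [0,0,0]
    - [0,0,0]
    - [0,0,0]
    - [0,0,0]

```text
time: 47.78
tool_pos: [0.5291, -0.2623, 0.1027]
tcp_rot: [0.002, 1.573, 0.002]
wrist_force: [-0.3, 0.2, 0.1]
width: 0.37
```

Emit:
carry_out:
  offset:
    - [0,0,0]
    - [0,0,0]
    - [0,0,0]
    - [0,0,0]
    - [0,0,0]
  delta_rot:
    - [0,0,0]
    - [0,0,0]
    - [0,0,0]
    - [0,0,0]
    - [0,0,0]

```text
time: 48.2
tool_pos: [0.5303, -0.2632, 0.1046]
tcp_rot: [0.001, 1.57, 0.0]
wrist_force: [0.9, 0.2, -1.5]
width: 0.368
```

Emit:
carry_out:
  offset:
    - [0,-0.08,-0.06]
    - [0.5,0,0]
    - [0.5,0,0]
    - [0.2,0,0]
    - [0,0,0]
  delta_rot:
    - [0,0,0]
    - [0,0,0]
    - [0,0,0]
    - [0,0,0]
    - [0,0,0]

```text
time: 48.62
tool_pos: [0.5286, -0.2633, 0.0909]
tcp_rot: [0.002, 1.573, 0.001]
wrist_force: [-0.5, 0.4, -2.0]
width: 0.368
```

Emit:
carry_out:
  offset:
    - [0.4,0,0]
    - [0.4,0,0]
    - [0.2,0,0]
    - [0,0,0]
    - [0,0,0]
  delta_rot:
    - [0,0,0]
    - [0,0,0]
    - [0,0,0]
    - [0,0,0]
    - [0,0,0]

```text
time: 49.03
tool_pos: [0.5293, -0.2637, 0.0819]
tcp_rot: [0.002, 1.571, 0.001]
wrist_force: [0.6, 1.0, -0.3]
width: 0.367
```

Emit:
carry_out:
  offset:
    - [0.3,0,0]
    - [0.2,0,0]
    - [0,0,0]
    - [0,0,0]
    - [0,0,0]
  delta_rot:
    - [0,0,0]
    - [0,0,0]
    - [0,0,0]
    - [0,0,0]
    - [0,0,0]

```text
time: 49.45
tool_pos: [0.5295, -0.2638, 0.0772]
tcp_rot: [0.002, 1.571, 0.0]
wrist_force: [-0.0, 0.2, -1.5]
width: 0.371
```

Emit:
carry_out:
  offset:
    - [0.1,0,0]
    - [0.1,0,0]
    - [0,0,0]
    - [0,0,0]
    - [0,0,0]
  delta_rot:
    - [0,0,0]
    - [0,0,0]
    - [0,0,0]
    - [0,0,0]
    - [0,0,0]

```text
time: 49.87
tool_pos: [0.5295, -0.2638, 0.0752]
tcp_rot: [0.002, 1.571, 0.0]
wrist_force: [-0.5, 0.3, -0.1]
width: 0.37
```

Emit:
carry_out:
  offset:
    - [0.08,0,0]
    - [0,0,0]
    - [0,0,0]
    - [0,0,0]
    - [0,0,0]
  delta_rot:
    - [0,0,0]
    - [0,0,0]
    - [0,0,0]
    - [0,0,0]
    - [0,0,0]

```text
time: 50.28
tool_pos: [0.5295, -0.2638, 0.0744]
tcp_rot: [0.002, 1.571, 0.0]
wrist_force: [-0.2, 0.3, -0.8]
width: 0.371
```

Emit:
carry_out:
  offset:
    - [0.07,0,0]
    - [0,0,0]
    - [0,0,0]
    - [0,0,0]
    - [0,0,0]
  delta_rot:
    - [0,0,0]
    - [0,0,0]
    - [0,0,0]
    - [0,0,0]
    - [0,0,0]

```text
time: 50.7
tool_pos: [0.5295, -0.2638, 0.0738]
tcp_rot: [0.001, 1.571, 0.0]
wrist_force: [0.1, -0.0, 0.3]
width: 0.371
```

Emit:
carry_out:
  offset:
    - [0.06,0,0]
    - [0,0,0]
    - [0,0,0]
    - [0,0,0]
    - [0,0,0]
  delta_rot:
    - [0,0,0]
    - [0,0,0]
    - [0,0,0]
    - [0,0,0]
    - [0,0,0]

```text
time: 51.12
tool_pos: [0.5296, -0.2639, 0.0737]
tcp_rot: [0.001, 1.571, 0.0]
wrist_force: [-1.8, 0.5, 5.8]
width: 0.374
```

Contact at the predicted 0.0737. Release, retreat and inspect.

Emit:
carry_out:
  offset:
    - [0,0,0]
    - [0,0,0]
    - [0,0,0]
    - [0,0,0]
    - [0,0,0]
  delta_rot:
    - [0,0,0]
    - [0,0,0]
    - [0,0,0]
    - [0,0,0]
    - [0,0,0]
  fingers: 0.6

```text
time: 51.53
tool_pos: [0.5293, -0.2637, 0.0728]
tcp_rot: [0.002, 1.571, 0.001]
wrist_force: [0.6, -0.3, 0.5]
width: 0.803
```

Emit:
carry_out:
  offset:
    - [-1,0,0]
    - [-2,0,0]
    - [-3,0,0]
    - [-4,0,0]
    - [-4,0,0]
  delta_rot:
    - [0,0,0]
    - [0,0,0]
    - [0,0,0]
    - [0,0,0]
    - [0,0,0]

```text
time: 51.95
tool_pos: [0.5286, -0.2634, 0.2141]
tcp_rot: [0.002, 1.573, 0.001]
wrist_force: [0.5, -0.9, 1.1]
width: 0.801
```

Emit:
carry_out:
  offset:
    - [0,3,0]
    - [0,0,0]
    - [0,0,0]
    - [0,0,0]
    - [0,0,0]
  delta_rot:
    - [0,0,0]
    - [0,0,0]
    - [0,0,0]
    - [0,0,0]
    - [0,0,0]

```text
time: 52.37
tool_pos: [0.5289, -0.2341, 0.2123]
tcp_rot: [0.002, 1.572, 0.001]
wrist_force: [-0.3, 0.5, 0.2]
width: 0.796
```

Emit:
carry_out:
  offset:
    - [0,0,0]
    - [0,0,0]
    - [0,0,0]
    - [0,0,0]
    - [0,0,0]
  delta_rot:
    - [0,0,0]
    - [0,0,0]
    - [0,0,0]
    - [0,0,0]
    - [0,0,0]

```text
time: 52.78
tool_pos: [0.5294, -0.2341, 0.2129]
tcp_rot: [0.002, 1.571, 0.0]
wrist_force: [-0.4, 0.1, -0.7]
width: 0.8
```

```bash
python3 - <<'E'
from h import *
p,d,C=snap('w_end');a=read_camera('side')[0]
u,v=proj(C,[[.53,-.2625,.07]])[0].astype(int);print(u,v)
q=cv2.resize(p[v-80:v+80,u-100:u+100],(800,640)) if 80<v<400 else cv2.resize(p,(800,600))
r=cv2.resize(a[190:400,180:460],(800,600),interpolation=cv2.INTER_CUBIC)
cv2.imwrite('pics/end_a.png',np.hstack([cv2.resize(q,(400,320)),cv2.resize(r,(400,320))])[:,:,::-1])
D=d[v-60:v+60,u-60:u+60]; K,R,o=C
for z,n in((.085,'collar'),(.069,'spacer'),(.055,'cutter')):
    # ring faces: heights read from depth
    rr={'collar':.014,'spacer':.0202,'cutter':.026}[n];t=np.linspace(0,2*np.pi,24)
    hs=[]
    for X in np.c_[.53+rr*np.cos(t),-.2625+rr*np.sin(t),np.full(24,z)]:
        uu,vv=proj(C,X)[0].round().astype(int);dd=d[vv,uu]
        hs.append((o+R@(np.linalg.inv(K)@[uu,vv,1])*dd)[2])
    print(n,np.percentile(hs,[20,50,80]).round(4))
E
```

```text
[ 0.5294 -0.2341  0.2129] [1.8000e-03 1.5713e+00 3.0000e-04] 52.7833
315 258
collar [0.0849 0.0853 0.0861]
spacer [0.0691 0.0701 0.0853]
cutter [0.0514 0.0561 0.0837]
```

View pics/end_a.png

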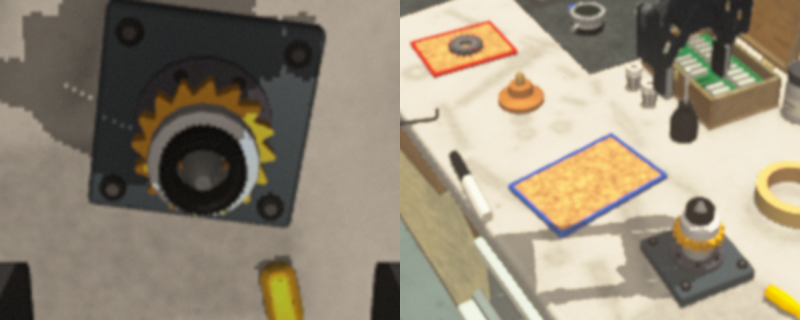

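Left: gold cutter, spacer and collar stacked on the arbor, nose at (205,180). Right: grey cutter flat in the red tray (465,45), blue tray empty, oiler standing (685,120). The ring top heights by depth, 0.085, 0.070 and 0.056 m, match fully home.

```bash
python3 -c "
from workcell import *
print(finish_job())"
```

```text
the job is handed in; nothing more can be done
None
```

The cutter change is done and handed in at about 53 s of the 144 s allowed.

**What I did:** I parked the collar and spacer side by side in the blue tray and laid the grey cutter flat in the red tray. The gold cutter went down the arbor in small steps until it touched the shoulder, then the spacer and collar went back on and everything was released.

**Contact:** each part touched within about 0.2 mm of its expected height, with forces of 6 N or less. The highest force reading I saw in the whole job was about 7 N.

**Last checks:**

| Part | Top height by depth camera (m) | Expected when fully home (m) |
|---|---|---|
| Collar | 0.0853 | 0.085 |
| Spacer | 0.0701 | 0.069 |
| Gold cutter | 0.0561 | 0.055 |

- **Depth readings:** the cutter's and some of the spacer's readings were scattered because the parts above partly hid them.
- **Final pictures:** the grey cutter is flat in the red tray, the oiler is still standing in place, and the gripper is clear of everything.

**Disagreements:**
- **Collar in the hand:** its edges gave offsets from about 0.6 to 3.3 mm. I used about 1.5 mm, close to the pose where I first gripped it on the arbor, and it went on with no side force.
- **Gold cutter:** the first top-camera position was about 4 mm off, because the mask included the wooden stand. I used the wrist camera's measurement instead.

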